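Put the printed parts back in their own trays

ROBOT

A 7-joint arm with a two-finger parallel gripper is mounted at the origin on the work surface. World frame = base frame: x ahead of the robot, y to its left, z up, the work surface at z = 0. Lengths are in m, angles in rad, forces in N, time in s.
With the tool pointing down it reaches from about 0.4 to 0.9 m from the base axis. Payload 5.6 kg.
Tool frame: the origin (TCP) lies midway between the tips of the shut fingers; the grasp point (between the pads) lies 19 mm behind it (arm.grasp_offset is the distance from the TCP to the grasp point, in m); z points along the fingers, y is the line along which they close (so a half turn about z gives the same grasp; the last joint's range is limited). The gripper opens to 92 mm and grips with 3 to 60 N. Pads are 20 mm wide; open, the fingers measure 128 mm over their backs; the gripper's body (75 mm by 189 mm) begins 69 mm behind the grasp point.
Start: joints at [1.227, 0.468, -0.012, 1.603, 0.006, 1.071, -0.056], TCP at [0.193, -0.621, 0.183] pointing down, gripper open.
Joint ranges: [-2.53, 2.53], [-0.31, 2.02], [-1.57, 1.55], [0.28, 2.44], [-1.29, 4.43], [0.15, 1.84], [-2.92, 2.92]. Speed limits (rad/s): [2.57, 2.57, 3.14, 3.14, 3.14, 3.14, 3.14].

INTERFACE

Orientations are given as a 3x3 rotation matrix whose columns are the frame's x, y, z axes.
In Python, from bench import arm gives the robot as it stands.
- The arm moves only by the shell command python3 -m creep 'ROWS' [FORCE]. ROWS is rows parted by semicolons, their numbers by spaces, 1 to 20 of them, each of 7 numbers: the opening from 0.0 (shut) to 1.0 (fully open), then dx, dy, dz in m, then a rotation vector rx, ry, rz in rad; each row shifts and turns the commanded pose from where the row before left it, along the tool's axes as they then stand; what a row does not reach is not made up. A row lasts 1/12 s, in which the tool goes at most 0.0417 m and 0.125 rad, less where a joint would pass 70% of its speed; a pose out of reach is approached as far as the arm can. The fingers move at their own pace and stop on an object; FORCE is the grip in N (left out, the last holds). Time passes only in rows, so rows that do not move let the fingers close. It prints the time, the measured TCP pose, the force, the opening and the grip force at its end.
- arm.sense(): the state, without advancing time (a new reading comes with each control period).
- arm.read_camera(name): name is "scene" or "top" or "wrist"; returns the picture (420x560x3 uint8, red, green, blue); there is no depth.
- arm.camera_info(name): a dict with "K" (3x3 intrinsics, pixels), "k1" (the pictures are not rectified: a ray, as slopes to the right and down, at radius r is drawn at 1 + k1 r^2 times it, then the intrinsics apply), "pose" (4x4, takes a point from camera to world coordinates); the wrist camera has in their place "T_tool_cam" (4x4, takes a point from camera to tool coordinates, whose origin is the TCP and whose axes are the flange's). Camera axes: x right, y up, looking along -z (the intrinsics and any distortion apply to the point x, -y, -z); pixel columns grow to the right and rows downward; lengths in m; the calibration is good to about 2 mm. A picture is of the moment at which its call begins: read the wrist's pose just before it. camera_info takes no time and is no camera call.
- arm.finish_job(): hands the job in; it is judged then, once.
The state is a dict: "time": time; "qpos": joint angles; "joint_velocities": joint speeds; "joint_torque": joint torques, N m; "ee_pos": TCP position; "eef_rot": TCP orientation; "force": force on the tool from outside, world axes, zero at the start; "moment": the same for the moment, N m; "opening": opening from 0.0 (shut) to 1.0 (fully open); "gripper_force": force on a finger pad.
Only numpy, scipy, OpenCV 4.12 (cv2) and the standard library are available. Lean on these libraries where they do the work, as an engineer would, in place of code of your own. Each camera call takes 0.05 s, during which the arm holds its last target. There are 200 camera calls.

TASK

The four black printed parts have been put in each other's trays. Swap them round so that each stands upright in the middle of the tray with its own outline (round sleeve in the round tray, hexagonal spacer in the hexagonal one, square block in the square one, oblong block in the oblong one), parking on the empty cork mat to make room. Do not tip any part over.

Things in the scene. Friction and masses are not known exactly. Their poses are not given: they have to be found in the camera images.
- sleeve: Loose black 3D-printed round sleeve: upright tube, 40 mm outside diameter, 24 mm bore open at the top, 60 mm high, about 50 g. Origin: centre of the underside; z up along its height. It starts standing upright in one of the other parts' trays. 
- hex_spacer: Loose black 3D-printed hexagonal spacer: upright hexagonal prism, 38 mm across the flats (44 mm across corners), 45 mm high, one brass insert in the middle of its top, about 45 g. Its y axis is normal to a pair of flats. Origin: centre of the underside; z up along its height. It starts standing upright in one of the other parts' trays. 
- square_block: Loose black 3D-printed square block: 40 x 40 mm, 50 mm high, four brass inserts in its top, about 60 g. Its x and y axes are normal to its sides. Origin: centre of the underside; z up along its height. It starts standing upright in one of the other parts' trays. 
- oblong_block: Loose black 3D-printed oblong block: 56 mm long (x) by 28 mm wide (y), 42 mm high, two brass inserts in its top, about 50 g. Origin: centre of the underside; z up along its height. It starts standing upright in one of the other parts' trays. 
- round_tray: Fixed grey plastic tray, all four trays of one material: flat floor 3 mm thick (its top 3 mm above the table), rim 9 mm above the table and 4 mm thick. Round outline, 90 mm outside diameter, home of the round sleeve. Origin: centre of the underside, on the table; z up. 
- hex_tray: Fixed grey plastic tray, all four trays of one material: flat floor 3 mm thick (its top 3 mm above the table), rim 9 mm above the table and 4 mm thick. Hexagonal outline, 88 mm across flats, home of the hexagonal spacer. Its y axis is normal to a pair of sides. Origin: centre of the underside, on the table; z up. 
- square_tray: Fixed grey plastic tray, all four trays of one material: flat floor 3 mm thick (its top 3 mm above the table), rim 9 mm above the table and 4 mm thick. Square outline, 84 x 84 mm, home of the square block. Origin: centre of the underside, on the table; z up. 
- oblong_tray: Fixed grey plastic tray, all four trays of one material: flat floor 3 mm thick (its top 3 mm above the table), rim 9 mm above the table and 4 mm thick. Oblong outline, 104 mm long (x) by 72 mm wide (y), home of the oblong block. Origin: centre of the underside, on the table; z up. 
- mat: Fixed flat cork mat without a rim, 90 x 90 mm and 3 mm thick (its top 3 mm above the table), empty at the start: the parking place. Origin: centre of the underside, on the table; z up. 
There are look-alikes about, which are no part of the job. Leave any blue, green or purple look-alike of the square_block alone.

How it is judged:
By the outcome, as a careful person would: the job done as asked, in the order asked, and still so for the second after the job is handed in, with the robot touching nothing.
It also fails if it takes over 138 s, if anything falls off the work surface, if the arm or the gripper's body presses on something with over 40 N, if the wrist force passes 120 N, or if a joint passes its speed limit or range.

## Working session

There is one attempt and no reset: what is moved stays moved. The work goes in short steps, Python scripts to look and compute and a shell command to move; the robot and the scene stay as the last step left them, time stands still between calls to the robot, and variables do not carry over. Pictures are saved under pics/ and viewed, at most 14 in all, crops included, and the job is handed in when it is done.

```bash
ls; mkdir -p pics
python3 - <<'E'
from bench import arm
import cv2,numpy as np
for n in ["scene","top"]:
    cv2.imwrite(f"pics/{n}0.png",arm.read_camera(n)[:,:,::-1])
    i=arm.camera_info(n);print(n,i)
print(arm.camera_info("wrist"));s=arm.sense();print(s['time'],s['ee_pos'],s['eef_rot'],s['force'])
E
```

```text
pics
scene {'K': array([[409.74346746,   0.        , 279.81361339],
       [  0.        , 409.74346746, 215.26664152],
       [  0.        ,   0.        ,   1.        ]]), 'k1': -0.06314918200552988, 'pose': array([[-0.73642402, -0.47553052,  0.48119682,  0.90327827],
       [ 0.67651836, -0.51595384,  0.52546602,  0.43042444],
       [-0.00159978,  0.71250429,  0.70166593,  0.61969942],
       [ 0.        ,  0.        ,  0.        ,  1.        ]])}
top {'K': array([[379.77054773,   0.        , 275.19618265],
       [  0.        , 379.77054773, 206.13927958],
       [  0.        ,   0.        ,   1.        ]]), 'k1': -0.03541221830302944, 'pose': array([[ 0.00337751,  0.98855641, -0.15081382,  0.38768639],
       [-0.99996316,  0.00452888,  0.00729152, -0.00798279],
       [ 0.0078911 ,  0.15078364,  0.98853529,  0.83327549],
       [ 0.        ,  0.        ,  0.        ,  1.        ]])}
{'K': array([[332.00309061,   0.        , 282.83336854],
       [  0.        , 332.00309061, 207.23480106],
       [  0.        ,   0.        ,   1.        ]]), 'k1': -0.04331629341041799, 'T_tool_cam': array([[ 1.79435543e-03,  9.60126588e-01,  2.79559859e-01,
         7.84613936e-02],
       [ 9.99998022e-01, -1.48290792e-03, -1.32555712e-03,
        -2.23247566e-05],
       [-8.58141107e-04,  2.79561684e-01, -9.60127350e-01,
        -2.00749811e-01],
       [ 0.00000000e+00,  0.00000000e+00,  0.00000000e+00,
         1.00000000e+00]])}
0.1 [ 0.19234726 -0.62031447  0.18266616] [[ 9.55125226e-01  2.96201743e-01 -5.74703624e-04]
 [ 2.96202273e-01 -9.55124174e-01  1.42326827e-03]
 [-1.27338784e-04 -1.52962794e-03 -9.99998822e-01]] [ 0.12664473 -0.10265993 -0.18299972]
```

View pics/top0.png

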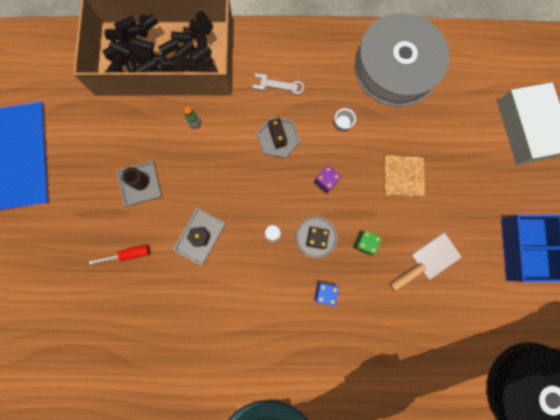

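View pics/scene0.png

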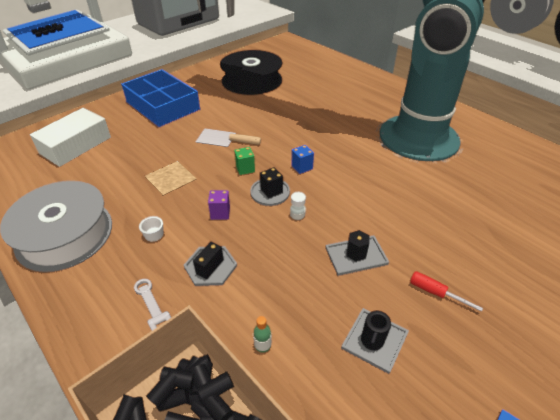

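Top view: the square block is in the round tray (318,238), the sleeve in the square tray (139,183), the oblong in the hex tray (278,138), and the hex spacer in the oblong tray (200,237). The mat is at (405,176), and the coloured cubes are at (327,179), (369,242) and (327,293). The scene view agrees with this.

```bash
cat > h.py <<'E'
from bench import arm
import cv2,numpy as np
def cam(n):
    i=arm.camera_info(n)
    if n=="wrist":
        s=arm.sense();T=np.eye(4);T[:3,:3]=s['eef_rot'];T[:3,3]=s['ee_pos'];P=T@i['T_tool_cam']
    else: P=i['pose']
    return i['K'],i['k1'],P
def rays(c,px):
    K,k1,P=c;px=np.asarray(px,float).reshape(-1,1,2)
    u=cv2.undistortPoints(px,K,np.array([k1,0,0,0.])).reshape(-1,2)
    d=np.c_[u[:,0],-u[:,1],-np.ones(len(u))]@P[:3,:3].T
    return P[:3,3],d
def plane(c,px,z):
    o,d=rays(c,px);return (o+d*((z-o[2])/d[:,2])[:,None])[:,:2]
def tri(c1,p1,c2,p2):
    (o1,d1),(o2,d2)=rays(c1,p1),rays(c2,p2);a,b=d1[0],d2[0]
    t=np.linalg.lstsq(np.c_[a,-b],o2-o1,rcond=None)[0]
    A,B=o1+a*t[0],o2+b*t[1];return (A+B)/2,np.linalg.norm(A-B)
def project(c,p):
    K,k1,P=c;q=(np.asarray(p)-P[:3,3])@P[:3,:3];u=np.array([q[0],-q[1]])/-q[2]
    u=u*(1+k1*(u@u));return K[:2,:2]@u+K[:2,2]
def shot(n,f=None):
    c=cam(n);im=arm.read_camera(n)[:,:,::-1].copy()
    if f: cv2.imwrite(f"pics/{f}.png",im)
    return c,im
E
python3 - <<'E'
from h import *
C={n:cam(n) for n in["top","scene"]};I={n:cv2.imread(f"pics/{n}0.png") for n in C}
def tray(n,p,w=40):
    im=I[n];x,y=p;h=cv2.cvtColor(im,cv2.COLOR_BGR2HSV)
    m=((h[...,1]<70)).astype(np.uint8)
    m[(h[...,2]<60)]=1
    r=np.zeros_like(m);r[y-w:y+w,x-w:x+w]=1;m&=r
    m=cv2.morphologyEx(m,cv2.MORPH_OPEN,np.ones((3,3),np.uint8))
    cs,_=cv2.findContours(m,0,cv2.CHAIN_APPROX_NONE)
    k=max(cs,key=lambda k:cv2.contourArea(k) if cv2.pointPolygonTest(k,(float(x),float(y)),False)>=0 else 0)
    return k
T={"round":[(318,238),(271,190)],"square":[(139,183),(375,338)],"hex":[(278,138),(211,265)],"oblong":[(200,237),(357,254)]}
for k,(a,b) in T.items():
    out=[]
    for n,p in zip(C,(a,b)):
        c=tray(n,p)
        g=plane(C[n],c,0.009).astype(np.float32)
        hull=cv2.convexHull(g*1000);(cx,cy),(w,hh),an=cv2.minAreaRect(hull)
        out.append((n,round(cx),round(cy),round(w),round(hh),round(an)))
    print(k,out)
# brass
for n in C:
    h=cv2.cvtColor(I[n],cv2.COLOR_BGR2HSV)
    for k,(a,b) in T.items():
        x,y=a if n=="top" else b
        s=h[y-32:y+25,x-22:x+22];m=((s[...,0]>18)&(s[...,0]<35)&(s[...,1]>100)&(s[...,2]>70)).astype(np.uint8)
        q=cv2.connectedComponentsWithStats(m);print(n,k,[(round(c[0]+x-22,1),round(c[1]+y-32,1),int(st[4])) for c,st in zip(q[3][1:],q[2][1:])])
h=cv2.cvtColor(I["top"],cv2.COLOR_BGR2HSV)
print("mat approx",plane(C["top"],[(405,176)],.003))
# mosaic
t=[]
for n in C:
    row=[cv2.resize(I[n][y-35:y+35,x-35:x+35],(200,200),interpolation=cv2.INTER_CUBIC) for x,y in [v[0 if n=="top" else 1] for v in T.values()]]
    t.append(np.hstack(row))
cv2.imwrite("pics/mos.png",np.vstack(t))
E
```

```text
round [('top', 446, -103, 86, 87, 45), ('scene', 437, -106, 117, 90, 22)]
square [('top', 564, 289, 84, 84, 16), ('scene', 561, 290, 97, 84, 15)]
hex [('top', 668, -21, 88, 86, 19), ('scene', 672, -19, 103, 89, 80)]
oblong [('top', 447, 151, 72, 103, 62), ('scene', 444, 145, 95, 107, 62)]
top round [(np.float64(313.7), np.float64(230.0), 23), (np.float64(325.1), np.float64(232.2), 19), (np.float64(311.5), np.float64(241.5), 24), (np.float64(323.0), np.float64(243.9), 22)]
top square []
top hex [(np.float64(274.8), np.float64(122.6), 5), (np.float64(279.5), np.float64(137.5), 4)]
top oblong [(np.float64(196.1), np.float64(235.9), 22)]
scene round [(np.float64(254.0), np.float64(160.5), 6), (np.float64(272.5), np.float64(169.0), 8), (np.float64(249.0), np.float64(173.0), 1), (np.float64(253.5), np.float64(172.0), 2), (np.float64(263.3), np.float64(172.4), 7), (np.float64(278.2), np.float64(174.8), 8), (np.float64(268.6), np.float64(178.1), 11)]
scene square []
scene hex [(np.float64(212.9), np.float64(246.2), 15), (np.float64(200.7), np.float64(259.0), 15)]
scene oblong [(np.float64(358.6), np.float64(237.4), 15)]
mat approx [[ 0.58444578 -0.30658597]]
```

View pics/mos.png

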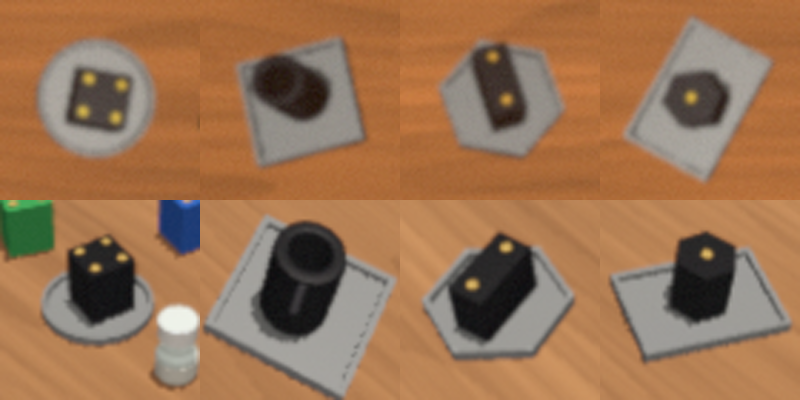

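Run:
```python
from h import *
a,b=cam("top"),cam("scene")
M={"square":([[313.7,230],[325.1,232.2],[311.5,241.5],[323,243.9]],[[272.5,169],[263.3,172.4],[278.2,174.8],[268.6,178.1]],.053),
"oblong":([[274.8,122.6],[279.9,138]],[[212.9,246.2],[200.7,259]],.045),
"hex":([[196.1,235.9]],[[358.6,237.4]],.048),"sleeve":([[131.3,176.7]],[[378.5,321.9]],.063)}
for k,(p,q,z) in M.items():
    X,e=tri(a,np.mean(p,0),b,np.mean(q,0));print(k,X.round(4),"gap",round(e,4),"top@z",plane(a,[np.mean(p,0)],z).round(4))
    P=plane(a,p,z);Q=plane(b,q,z)
    if len(p)>1: print("  yaw",np.degrees(np.arctan2(*(P[1]-P[0])[::-1])).round(1), "scene",np.degrees(np.arctan2(*(Q[1]-Q[0])[::-1])).round(1))
```

```text
square [ 0.4428 -0.1022  0.055 ] gap 0.0005 top@z [[ 0.4431 -0.1026]]
  yaw -100.8 scene -11.7
oblong [ 0.6741 -0.018   0.046 ] gap 0.0002 top@z [[ 0.6744 -0.0179]]
  yaw -162.3 scene 16.2
hex [0.4444 0.1487 0.0511] gap 0.0005 top@z [[0.4445 0.1495]]
sleeve [0.5663 0.2878 0.0595] gap 0.001 top@z [[0.5658 0.286 ]]
```

Triangulated top heights are 55, 46, 51 and 60 mm, against 53, 45, 48 and 63 expected. Positions lie within reach and inside the matching tray outlines. First I go over the square block.

```bash
cat >> h.py <<'E'
def plan(p,yaw=None,step=.034,rstep=.11):
    """equal rows N x (dx dy dz rz) taking the tool to p with tool y at yaw (deg, mod 180), tool kept vertical"""
    s=arm.sense();R=s['eef_rot'];y0=np.degrees(np.arctan2(R[1,1],R[0,1]))
    dy=0 if yaw is None else (yaw-y0+90)%180-90
    D=np.array(p)-s['ee_pos'];rz=-np.radians(dy)
    N=max(1,int(np.ceil(max(np.linalg.norm(D)/step,abs(rz)/rstep))));w=rz/N
    A=sum(np.array([[np.cos(k*w),-np.sin(k*w)],[np.sin(k*w),np.cos(k*w)]]) for k in range(N))
    d=R.T@D;dxy=np.linalg.solve(A,d[:2])
    print(f"t={s['time']:.1f} yaw {y0:.1f} turn {dy:.1f} q7 {s['qpos'][6]:.2f}  N={N}: {dxy[0]:.4f} {dxy[1]:.4f} {d[2]/N:.4f} 0 0 {w:.4f}  tilt {R[0,2]:.4f} {R[1,2]:.4f}")
E
python3 -c "
from h import *
plan([.443,-.1025,.15],-11.5)"
```

```text
t=0.1 yaw -72.8 turn 61.3 q7 -0.06  N=17: 0.0337 -0.0110 0.0020 0 0 -0.0629  tilt -0.0006 0.0014
```

```bash
R="0.75 0.0337 -0.011 0.002 0 0 -0.063" ; python3 -m creep '0.75 0.0337 -0.011 0.002 0 0 -0.063;0.75 0.0337 -0.011 0.002 0 0 -0.063;0.75 0.0337 -0.011 0.002 0 0 -0.063;0.75 0.0337 -0.011 0.002 0 0 -0.063;0.75 0.0337 -0.011 0.002 0 0 -0.063;0.75 0.0337 -0.011 0.002 0 0 -0.063;0.75 0.0337 -0.011 0.002 0 0 -0.063;0.75 0.0337 -0.011 0.002 0 0 -0.063;0.75 0.0337 -0.011 0.002 0 0 -0.063;0.75 0.0337 -0.011 0.002 0 0 -0.063;0.75 0.0337 -0.011 0.002 0 0 -0.063;0.75 0.0337 -0.011 0.002 0 0 -0.063;0.75 0.0337 -0.011 0.002 0 0 -0.063;0.75 0.0337 -0.011 0.002 0 0 -0.063;0.75 0.0337 -0.011 0.002 0 0 -0.063;0.75 0.0337 -0.011 0.002 0 0 -0.063;0.75 0.0337 -0.011 0.002 0 0 -0.063;0.75 0 0 0 0 0 0;0.75 0 0 0 0 0 0' 20
cat >> h.py <<'E'
def brass(c,im,z):
    """brass blobs -> px and points on the plane z"""
    h=cv2.cvtColor(im,cv2.COLOR_BGR2HSV)
    m=((h[...,0]>18)&(h[...,0]<35)&(h[...,1]>100)&(h[...,2]>90)).astype(np.uint8)
    n,_,st,ce=cv2.connectedComponentsWithStats(m)
    r=[(ce[i].round(1),plane(c,[ce[i]],z)[0].round(4),int(st[i,4])) for i in range(1,n) if st[i,4]>8]
    for q in r: print(q[0],q[1],q[2])
    return r
E
python3 - <<'E'
from h import *
c,im=shot("wrist","w1");brass(c,im,.053);s=arm.sense();print(s['ee_pos'],s['time']);plan([.443,-.1025,.15],-11.5)
E
```

```text
time: 1.68
ee_pos: [0.4424, -0.1021, 0.1494]
eef_rot: [[0.194, 0.981, -0.001], [0.981, -0.194, 0.0], [-0.0, -0.001, -1.0]]
force: [-0.6, -0.7, -1.4]
opening: 0.753
gripper_force: 0.0
[543.5  45.6] [ 0.6843 -0.0125] 59
[506.4  65.7] [ 0.6514 -0.0234] 62
[417.4 179.9] [ 0.5667 -0.108 ] 36
[269.  187.3] [ 0.4318 -0.0888] 47
[295.  187.1] [ 0.4552 -0.0932] 44
[437.5 192.9] [ 0.5843 -0.1239] 33
[402.1 201.2] [ 0.5509 -0.1255] 24
[269.5 212.3] [ 0.4274 -0.1124] 48
[295.2 212. ] [ 0.451  -0.1166] 43
[422.6 213.6] [ 0.569  -0.1415] 30
[156.1 226.5] [ 0.3181 -0.1055] 25
[180.7 226.7] [ 0.3413 -0.1101] 26
[158.7 249.5] [ 0.3135 -0.1288] 24
[182.4 250. ] [ 0.3363 -0.1336] 25
[284.5 286.8] [ 0.4262 -0.192 ] 37
[442.5 293.8] [ 0.5832 -0.2319] 348
[307.2 291.2] [ 0.4478 -0.2014] 37
[279.4 306.8] [ 0.4167 -0.2136] 33
[301.9 311.3] [ 0.4384 -0.2234] 35
[122.9 349.7] [ 0.2386 -0.2351] 693
[442.9 350.1] [ 0.5806 -0.3025] 680
[265.1 372.4] [ 0.3848 -0.2928] 118
[410.5 407.2] [ 0.5397 -0.3763] 3612
[ 0.44259843 -0.10387312  0.14942039] 1.7333
t=1.7 yaw -11.4 turn -0.1 q7 -0.17  N=1: 0.0014 0.0001 -0.0006 0 0 0.0022  tilt -0.0002 -0.0005
```

View pics/w1.png

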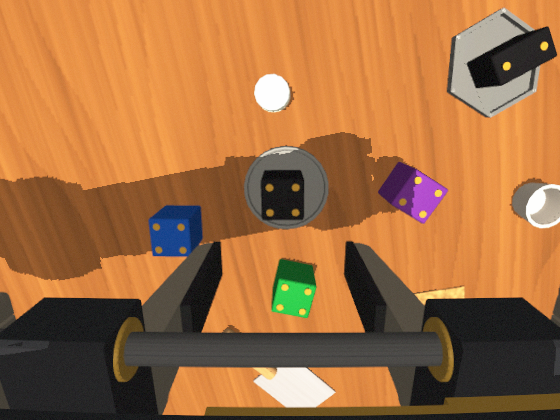

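The wrist view shows the square block in the round tray at (282,200), agreeing within 2 mm of the earlier measurement. The purple, blue and green cubes are clear of the fingers. Next I descend and grip.

```bash
python3 - <<'E'
from h import *
c=cam("wrist");print("round tray",plane(c,[(285.5,187),(247,188),(327,188)],.009).round(4))
print("hex tray corners",plane(c,[(503,9),(449,38)],.009).round(4))
E
python3 -m creep '0.75 0 0 0.033 0 0 0;0.75 0 0 0.033 0 0 0;0.75 0 0 0.033 0 0 0;0.75 0 0 0.02 0 0 0;0.75 0 0 0.012 0 0 0;0.75 0 0 0 0 0 0;0.3 0 0 0 0 0 0;0.3 0 0 0 0 0 0;0.3 0 0 0 0 0 0;0.3 0 0 0 0 0 0;0.3 0 0 0 0 0 0;0.3 0 0 0 0 0 0;0.3 0 0 0 0 0 0' 20
```

```text
round tray [[ 0.4454 -0.1031]
 [ 0.4054 -0.0962]
 [ 0.488  -0.1127]]
hex tray corners [[0.6795 0.0258]
 [0.626  0.0092]]
time: 2.82
ee_pos: [0.4431, -0.1042, 0.0192]
eef_rot: [[0.198, 0.98, 0.001], [0.98, -0.198, -0.001], [-0.001, 0.001, -1.0]]
force: [-1.4, -0.9, 6.2]
opening: 0.431
gripper_force: 20.0
```

```bash
python3 -m creep '0.3 0 0 -0.015 0 0 0;0.3 0 0 -0.03 0 0 0;0.3 0 0 -0.033 0 0 0;0.3 0 0 -0.033 0 0 0;0.3 0 0 0 0 0 0'
python3 - <<'E'
from h import *
plan([.584,-.3066,.13])
c,im=shot("top","t1")
# mat: projected corners guess, check by edge
h=cv2.cvtColor(im,cv2.COLOR_BGR2HSV).astype(int)
for p in [(405,176),(390,165),(430,176),(405,150)]: print(h[p[1],p[0]])
cv2.imwrite("pics/mat.png",cv2.resize(im[145:210,370:440],(560,520),interpolation=cv2.INTER_CUBIC))
E
```

```text
time: 3.23
ee_pos: [0.4467, -0.1044, 0.1349]
eef_rot: [[0.198, 0.98, 0.01], [0.98, -0.198, -0.003], [-0.001, 0.01, -1.0]]
force: [1.6, -0.1, -0.1]
opening: 0.425
gripper_force: 20.0
t=3.2 yaw -11.4 turn 0.0 q7 -0.19  N=8: -0.0214 0.0218 0.0009 0 0 -0.0000  tilt 0.0099 -0.0032
[ 86  86 113]
[ 86  69 100]
[86 75 99]
[ 13 168 204]
```

View pics/mat.png

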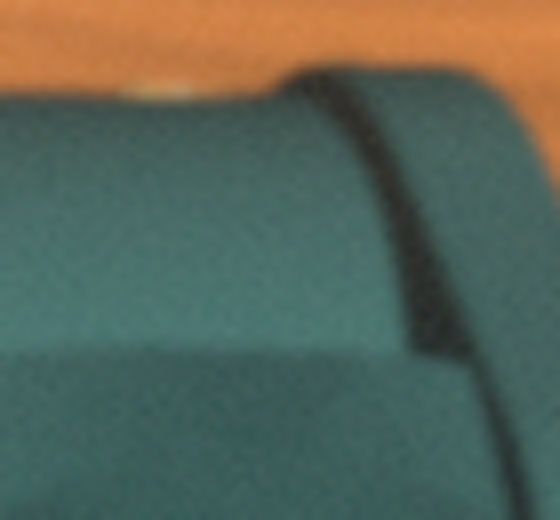

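The arm hides the mat in that picture. Its centre from the first top picture, (405,176), is good enough for parking.

```bash
python3 -m creep '0.3 -0.0214 0.0218 0 0 0 0;0.3 -0.0214 0.0218 0 0 0 0;0.3 -0.0214 0.0218 0 0 0 0;0.3 -0.0214 0.0218 0 0 0 0;0.3 -0.0214 0.0218 0 0 0 0;0.3 -0.0214 0.0218 0 0 0 0;0.3 -0.0214 0.0218 0 0 0 0;0.3 -0.0214 0.0218 0 0 0 0;0.3 0 0 0 0 0 0;0.3 0 0 0 0 0 0'
python3 - <<'E'
from h import *
c,im=shot("wrist","w2");plan([.584,-.3066,.022])
E
```

```text
time: 4.12
ee_pos: [0.5788, -0.307, 0.1267]
eef_rot: [[0.2, 0.98, -0.003], [0.98, -0.2, 0.001], [0.001, -0.003, -1.0]]
force: [-0.1, 0.5, -1.2]
opening: 0.43
gripper_force: 20.0
t=4.2 yaw -11.4 turn 0.0 q7 0.05  N=4: -0.0001 0.0015 0.0263 0 0 -0.0000  tilt -0.0031 0.0021
```

View pics/w2.png

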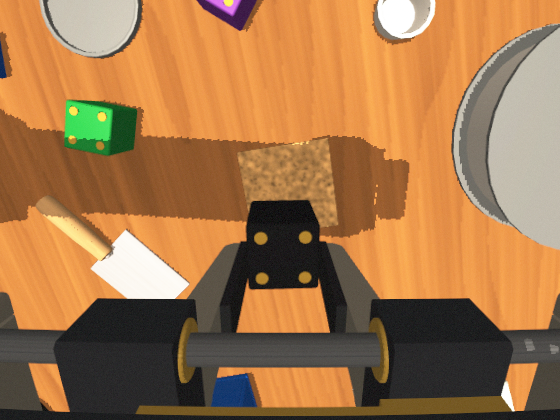

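The block is held upright at (282,245), and the mat corners show at (239,153), (328,137) and (338,228).

Run:
```python
from h import *
c=cam("wrist");m=plane(c,[(288.5,190.5),(239,153),(328,137),(338,228)],.003);print(m.round(4),np.linalg.norm(m[1]-m[2]),np.linalg.norm(m[3]-m[2]))
print(arm.sense()['ee_pos']);plan([*m[0],.0205])
```

```text
[[ 0.5839 -0.3047]
 [ 0.5437 -0.2584]
 [ 0.6313 -0.2603]
 [ 0.6267 -0.354 ]] 0.08760077479073178 0.09388538533736637
[ 0.57862526 -0.30532612  0.12719372]
t=4.2 yaw -11.4 turn 0.0 q7 0.05  N=4: 0.0004 0.0013 0.0267 0 0 -0.0000  tilt -0.0031 0.0021
```

```bash
python3 -m creep '0.3 0 0.0025 0.03 0 0 0;0.3 0 0.0025 0.03 0 0 0;0.3 0 0 0.025 0 0 0;0.3 0 0 0.012 0 0 0;0.3 0 0 0.006 0 0 0;0.3 0 0 0.003 0 0 0;0.3 0 0 0 0 0 0;0.3 0 0 0 0 0 0'
```

```text
time: 4.83
ee_pos: [0.5856, -0.3073, 0.0249]
eef_rot: [[0.198, 0.98, 0.002], [0.98, -0.198, -0.001], [-0.001, 0.002, -1.0]]
force: [-0.4, -0.1, -1.7]
opening: 0.428
gripper_force: 20.0
```

```bash
python3 -m creep '0.3 0 0 0.003 0 0 0;0.3 0 0 0.0015 0 0 0;0.3 0 0 0 0 0 0;0.3 0 0 0 0 0 0'
```

```text
time: 5.17
ee_pos: [0.585, -0.3073, 0.0194]
eef_rot: [[0.198, 0.98, 0.001], [0.98, -0.198, -0.0], [-0.0, 0.001, -1.0]]
force: [0.1, -0.4, -0.0]
opening: 0.426
gripper_force: 20.0
```

```bash
python3 -m creep '0.3 0 0 0.001 0 0 0;0.3 0 0 0 0 0 0;0.5 0 0 0 0 0 0;0.6 0 0 0 0 0 0;0.75 0 0 0 0 0 0;0.75 0 0 0 0 0 0;0.75 0 0 -0.02 0 0 0;0.75 0 0 -0.033 0 0 0;0.75 0 0 -0.033 0 0 0;0.75 0 0 -0.033 0 0 0;0.75 0 0 -0.02 0 0 0;0.75 0 0 0 0 0 0'
python3 - <<'E'
from h import *
c,im=shot("wrist","w3");[None for _ in brass(c,im[150:300,200:350],.053)] if 0 else None
h=im.copy();h[:130]=0;h[330:]=0;h[:,:190]=0;h[:,370:]=0;brass(c,h,.053)
plan([.5655,.287,.19],16+0)
plan([.5655,.287,.19],106)
E
```

```text
time: 6.17
ee_pos: [0.5878, -0.3082, 0.1626]
eef_rot: [[0.198, 0.98, 0.008], [0.98, -0.198, -0.004], [-0.002, 0.009, -1.0]]
force: [0.2, -0.1, 0.4]
opening: 0.754
gripper_force: 0.0
[264.4 181.8] [ 0.5738 -0.292 ] 43
[289.4 181.7] [ 0.5972 -0.2966] 43
[264.7 206.2] [ 0.569  -0.3156] 40
[289.7 205.9] [ 0.5929 -0.3202] 41
[264.  217.6] [ 0.5659 -0.3269] 378
t=6.2 yaw -11.4 turn 27.4 q7 0.06  N=18: 0.0334 -0.0003 -0.0018 0 0 -0.0266  tilt 0.0045 -0.0024
t=6.2 yaw -11.4 turn -62.6 q7 0.06  N=18: 0.0254 -0.0237 -0.0018 0 0 0.0607  tilt 0.0045 -0.0024
```

```bash
python3 -m creep '0.75 0.0334 -0.0003 -0.002 0 0 -0.0266;0.75 0.0334 -0.0003 -0.002 0 0 -0.0266;0.75 0.0334 -0.0003 -0.002 0 0 -0.0266;0.75 0.0334 -0.0003 -0.002 0 0 -0.0266;0.75 0.0334 -0.0003 -0.002 0 0 -0.0266;0.75 0.0334 -0.0003 -0.002 0 0 -0.0266;0.75 0.0334 -0.0003 -0.002 0 0 -0.0266;0.75 0.0334 -0.0003 -0.002 0 0 -0.0266;0.75 0.0334 -0.0003 -0.002 0 0 -0.0266;0.75 0.0334 -0.0003 -0.002 0 0 -0.0266;0.75 0.0334 -0.0003 -0.002 0 0 -0.0266;0.75 0.0334 -0.0003 -0.002 0 0 -0.0266;0.75 0.0334 -0.0003 -0.002 0 0 -0.0266;0.75 0.0334 -0.0003 -0.002 0 0 -0.0266;0.75 0.0334 -0.0003 0 0 0 -0.0266;0.75 0.0334 -0.0003 0 0 0 -0.0266;0.75 0.0334 -0.0003 0 0 0 -0.0266;0.75 0.0334 -0.0003 0 0 0 -0.0266;0.75 0 0 0 0 0 0;0.75 0 0 0 0 0 0'
python3 - <<'E'
from h import *
c,im=shot("wrist","w4");plan([.5655,.287,.16],16)
print(project(c,[.5655,.287,.063]))
E
```

```text
time: 7.88
ee_pos: [0.561, 0.2902, 0.1831]
eef_rot: [[-0.281, 0.96, -0.003], [0.96, 0.281, -0.0], [0.001, -0.003, -1.0]]
force: [-0.6, -0.7, 0.4]
opening: 0.75
gripper_force: 0.0
t=7.9 yaw 16.1 turn -0.1 q7 -0.50  N=1: -0.0018 0.0029 0.0232 0 0 0.0019  tilt -0.0025 -0.0014
[287.02717571 197.38996486]
```

View pics/w4.png

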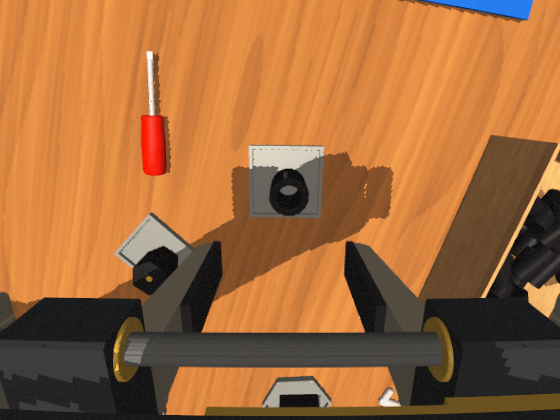

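The sleeve's top ring is at about (288.5,194), and the square tray's corners are at (249,145), (323,145), (323,217) and (248,217). The oblong tray with the hex spacer is at lower left.

Run:
```python
from h import *
c=cam("wrist");im=cv2.imread("pics/w4.png")
g=cv2.cvtColor(im,cv2.COLOR_BGR2GRAY);m=np.zeros_like(g);m[140:235,240:335]=1
k=((g<40)&(m>0)).astype(np.uint8);cs,_=cv2.findContours(k,0,2);k=max(cs,key=cv2.contourArea);print("black bbox",cv2.boundingRect(k))
t=plane(c,[(249,145),(323,145),(323,217),(248,217)],.009);print("tray",t.mean(0).round(4),np.linalg.norm(np.diff(t,axis=0),axis=1))
p=plane(c,[(288.5,194)],.063)[0];print("sleeve",p);plan([*p,.02])
# height of sleeve: two views
b=cam("top");print(tri(c,[288.5,194],b,[131.3,176.7]))
```

```text
black bbox (270, 169, 39, 46)
tray [0.5647 0.2882] [0.08268901 0.08456431 0.08904961]
sleeve [0.56722432 0.28829275]
t=7.9 yaw 16.1 turn 0.0 q7 -0.50  N=5: -0.0002 0.0011 0.0326 0 0 -0.0000  tilt -0.0025 -0.0014
(array([0.56714404, 0.28746999, 0.05904191]), np.float64(0.0008447991704887314))
```

```bash
python3 -m creep '0.75 0 0.005 0.033 0 0 0;0.75 0 0 0.033 0 0 0;0.75 0 0 0.033 0 0 0;0.75 0 0 0.033 0 0 0;0.75 0 0 0.02 0 0 0;0.75 0 0 0.008 0 0 0;0.75 0 0 0 0 0 0;0.3 0 0 0 0 0 0;0.3 0 0 0 0 0 0;0.3 0 0 0 0 0 0;0.3 0 0 0 0 0 0;0.3 0 0 0 0 0 0;0.3 0 0 0 0 0 0;0.3 0 0 0 0 0 0' 20
```

```text
time: 9.1
ee_pos: [0.5685, 0.2898, 0.0261]
eef_rot: [[-0.276, 0.961, 0.001], [0.961, 0.276, 0.0], [0.0, 0.001, -1.0]]
force: [-1.5, -0.7, 5.9]
opening: 0.426
gripper_force: 20.0
```

```bash
python3 -m creep '0.3 0 0 -0.015 0 0 0;0.3 0 0 -0.03 0 0 0;0.3 0 0 -0.033 0 0 0;0.3 0 0 -0.033 0 0 0;0.3 0 0 -0.02 0 0 0;0.3 0 0 0 0 0 0'
python3 - <<'E'
from h import *
plan([.4455,-.1035,.15],-11)
E
```

```text
time: 9.6
ee_pos: [0.5705, 0.2915, 0.1622]
eef_rot: [[-0.276, 0.961, 0.008], [0.961, 0.276, 0.004], [0.002, 0.009, -1.0]]
force: [0.3, 0.4, -0.4]
opening: 0.421
gripper_force: 20.0
t=9.6 yaw 16.0 turn -27.0 q7 -0.52  N=13: -0.0300 -0.0116 0.0007 0 0 0.0363  tilt 0.0082 0.0042
```

```bash
python3 -m creep '0.3 -0.03 -0.0116 0 0 0 0.0363;0.3 -0.03 -0.0116 0 0 0 0.0363;0.3 -0.03 -0.0116 0 0 0 0.0363;0.3 -0.03 -0.0116 0 0 0 0.0363;0.3 -0.03 -0.0116 0 0 0 0.0363;0.3 -0.03 -0.0116 0 0 0 0.0363;0.3 -0.03 -0.0116 0 0 0 0.0363;0.3 -0.03 -0.0116 0 0 0 0.0363;0.3 -0.03 -0.0116 0 0 0 0.0363;0.3 -0.03 -0.0116 0 0 0 0.0363;0.3 -0.03 -0.0116 0 0 0 0.0363;0.3 -0.03 -0.0116 0 0 0 0.0363;0.3 -0.03 -0.0116 0 0 0 0.0363;0.3 0 0 0 0 0 0;0.3 0 0 0 0 0 0;0.3 0 0 0 0 0 0'
python3 - <<'E'
from h import *
c,im=shot("wrist","w5");plan([.4455,-.1035,.035])
E
```

```text
time: 10.93
ee_pos: [0.4429, -0.1049, 0.156]
eef_rot: [[0.19, 0.982, 0.0], [0.982, -0.19, 0.0], [0.0, 0.0, -1.0]]
force: [-0.1, 0.5, -1.2]
opening: 0.424
gripper_force: 20.0
t=11.0 yaw -10.9 turn 0.0 q7 -0.15  N=4: 0.0003 0.0005 0.0302 0 0 -0.0000  tilt 0.0002 0.0005
```

View pics/w5.png

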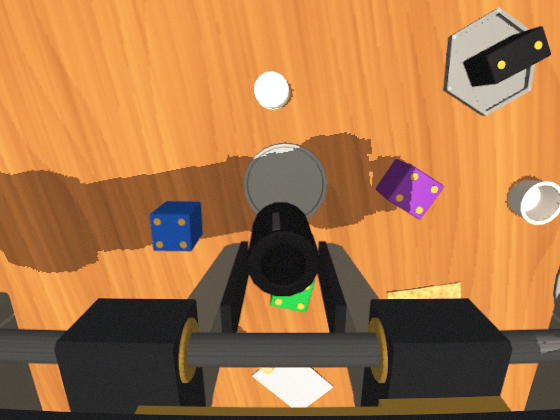

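The sleeve is held upright at (283,255). The empty round tray is bounded by columns 244–326 and begins at row 143.

Run:
```python
from h import *
c=cam("wrist");im=cv2.imread("pics/w5.png")
e=plane(c,[(244.5,184),(325.5,184),(285,143)],.009);print(e.round(4))
# circle through 3 points
A=np.c_[2*e,np.ones(3)];s=np.linalg.solve(A,(e**2).sum(1));print("circle",s[:2].round(4),"r",np.sqrt(s[2]+s[0]**2+s[1]**2))
# held sleeve centre: its top ring centre at z = ee_z - .0261+.063
z=arm.sense()['ee_pos'][2]-.0261+.063
h=im[200:320,230:340];g=cv2.cvtColor(h,cv2.COLOR_BGR2GRAY)
print("ring",plane(c,[(282.5,262)],z).round(4),arm.sense()['ee_pos'])
```

```text
[[ 0.4033 -0.0935]
 [ 0.4884 -0.1097]
 [ 0.4539 -0.059 ]]
circle [ 0.4459 -0.1016] r 0.043342719024931996
ring [[ 0.4427 -0.1042]] [ 0.44319047 -0.10438002  0.15599394]
```

```bash
python3 -m creep '0.3 0.001 0.003 0.03 0 0 0;0.3 0 0 0.033 0 0 0;0.3 0 0 0.03 0 0 0;0.3 0 0 0.018 0 0 0;0.3 0 0 0.009 0 0 0;0.3 0 0 0.004 0 0 0;0.3 0 0 0.002 0 0 0;0.3 0 0 0 0 0 0;0.3 0 0 0 0 0 0'
```

```text
time: 11.73
ee_pos: [0.447, -0.1051, 0.031]
eef_rot: [[0.191, 0.982, 0.002], [0.982, -0.191, -0.001], [-0.0, 0.002, -1.0]]
force: [-1.1, 0.0, 0.0]
opening: 0.421
gripper_force: 20.0
```

```bash
python3 -m creep '0.3 0.001 0 0.002 0 0 0;0.3 0 0 0.0015 0 0 0;0.3 0 0 0 0 0 0;0.3 0 0 0 0 0 0'
```

```text
time: 12.07
ee_pos: [0.4462, -0.1042, 0.0267]
eef_rot: [[0.191, 0.982, 0.0], [0.982, -0.191, -0.0], [-0.0, 0.0, -1.0]]
force: [0.1, 1.2, -0.4]
opening: 0.423
gripper_force: 20.0
```

```bash
python3 -m creep '0.3 0 0 0.0007 0 0 0;0.3 0 0 0 0 0 0;0.5 0 0 0 0 0 0;0.6 0 0 0 0 0 0;0.75 0 0 0 0 0 0;0.75 0 0 0 0 0 0;0.75 0 0 -0.02 0 0 0;0.75 0 0 -0.033 0 0 0;0.75 0 0 -0.033 0 0 0;0.75 0 0 -0.033 0 0 0;0.75 0 0 0 0 0 0;0.75 0 0 0 0 0 0'
python3 - <<'E'
from h import *
c,im=shot("wrist","w6");plan([.583,-.306,.14],-11.2)
g=cv2.cvtColor(im,cv2.COLOR_BGR2GRAY);k=(g<45).astype(np.uint8);print("sleeve proj",project(c,[.446,-.103,.063]))
k[:120]=0;k[260:]=0;k[:,230:345][:]=k[:,230:345];k[:,:230]=0;k[:,345:]=0
cs,_=cv2.findContours(k,0,2);b=cv2.boundingRect(max(cs,key=cv2.contourArea));print(b)
E
```

```text
time: 13.07
ee_pos: [0.4475, -0.1046, 0.1465]
eef_rot: [[0.191, 0.982, 0.004], [0.982, -0.191, -0.002], [-0.001, 0.004, -1.0]]
force: [0.3, 0.7, -0.2]
opening: 0.753
gripper_force: 0.0
t=13.1 yaw -11.0 turn -0.2 q7 -0.17  N=8: -0.0214 0.0216 0.0007 0 0 0.0004  tilt 0.0009 -0.0008
sleeve proj [280.72603392 201.16301982]
(258, 172, 43, 52)
```

```bash
python3 -m creep '0.75 -0.0214 0.0216 0 0 0 0;0.75 -0.0214 0.0216 0 0 0 0;0.75 -0.0214 0.0216 0 0 0 0;0.75 -0.0214 0.0216 0 0 0 0;0.75 -0.0214 0.0216 0 0 0 0;0.75 -0.0214 0.0216 0 0 0 0;0.75 -0.0214 0.0216 0 0 0 0;0.75 -0.0214 0.0216 0 0 0 0;0.75 0 0 0 0 0 0;0.75 0 0 0 0 0 0;0.75 0 0 0 0 0 0'
python3 - <<'E'
from h import *
c,im=shot("wrist","w7");h=im.copy();h[:150]=0;h[330:]=0;h[:,:230]=0;h[:,340:]=0;r=brass(c,h,.053);plan([.583,-.306,.02],-11.2)
E
```

```text
time: 14.03
ee_pos: [0.5819, -0.3036, 0.1427]
eef_rot: [[0.19, 0.982, -0.003], [0.982, -0.19, 0.002], [0.002, -0.004, -1.0]]
force: [-0.1, 0.5, -0.4]
opening: 0.752
gripper_force: 0.0
[272.1 190.2] [ 0.5738 -0.2918] 50
[298.6 190.4] [ 0.5971 -0.2965] 47
[272.2 215.9] [ 0.5691 -0.3156] 45
[298.5 215.6] [ 0.5929 -0.3198] 47
[269.7 226.5] [ 0.5648 -0.3252] 422
t=14.1 yaw -10.9 turn -0.3 q7 0.07  N=4: -0.0007 0.0004 0.0308 0 0 0.0012  tilt -0.0024 0.0018
```

```bash
python3 -m creep '0.75 -0.0025 0.0015 0.033 0 0 0;0.75 0 0 0.033 0 0 0;0.75 0 0 0.033 0 0 0;0.75 0 0 0.018 0 0 0;0.75 0 0 0.006 0 0 0;0.75 0 0 0 0 0 0;0.3 0 0 0 0 0 0;0.3 0 0 0 0 0 0;0.3 0 0 0 0 0 0;0.3 0 0 0 0 0 0;0.3 0 0 0 0 0 0;0.3 0 0 0 0 0 0;0.3 0 0 0 0 0 0' 20
python3 -m creep '0.3 0 0 0 0 0 0;0.3 0 0 -0.015 0 0 0;0.3 0 0 -0.03 0 0 0;0.3 0 0 -0.033 0 0 0;0.3 0 0 -0.033 0 0 0;0.3 0 0 -0.02 0 0 0;0.3 0 0 0 0 0 0'
python3 -c "
from h import *
plan([.5647,.2887,.155],16)"
```

```text
time: 15.17
ee_pos: [0.5832, -0.308, 0.0224]
eef_rot: [[0.191, 0.982, -0.002], [0.982, -0.191, -0.0], [-0.0, -0.002, -1.0]]
force: [-2.7, 0.3, 4.7]
opening: 0.303
gripper_force: 2.6
time: 15.75
ee_pos: [0.5877, -0.3092, 0.1598]
eef_rot: [[0.191, 0.982, 0.01], [0.982, -0.191, -0.005], [-0.003, 0.01, -1.0]]
force: [0.9, -0.4, 0.3]
opening: 0.295
gripper_force: 0.0
t=15.8 yaw -11.0 turn 27.0 q7 0.08  N=18: 0.0335 -0.0003 0.0001 0 0 -0.0262  tilt 0.0097 -0.0048
```

Run:
```python
from h import *
c,im=shot("wrist","w8");print(c[2][:3,3])
```

```text
[ 0.60030656 -0.23082441  0.36031347]
```

View pics/w8.png

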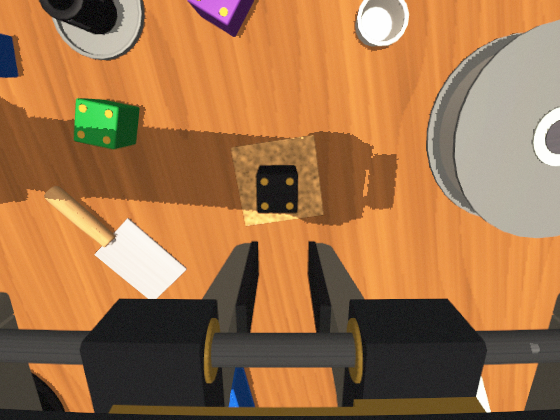

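The block still stands upright on the mat at (277,190), but the fingers closed without holding it. I re-measure before retrying.

Run:
```python
from h import *
c=cam("wrist");im=cv2.imread("pics/w8.png");h=im.copy();h[:165]=0;h[215:]=0;h[:,:255]=0;h[:,300:]=0;r=brass(c,h,.053)
print(np.mean([q[1] for q in r],0));s=arm.sense();print(s['ee_pos'],s['opening'],s['gripper_force'])
```

```text
[263.7 181.3] [ 0.5718 -0.2906] 43
[289.4 181.2] [ 0.5954 -0.2951] 44
[264.4 205.7] [ 0.5676 -0.314 ] 43
[289.  205.8] [ 0.5906 -0.3186] 39
[261.5 213.6] [ 0.5633 -0.3212] 24
[ 0.57774 -0.3079 ]
[ 0.58608581 -0.30865595  0.15677346] 0.2989346363582502 0.0
```

```bash
python3 -m creep '0.8 0 0 0 0 0 0;0.8 0 0 0 0 0 0;0.8 0 0 0 0 0 0;0.8 0 0 0 0 0 0'
python3 - <<'E'
from h import *
c,im=shot("wrist");h=im.copy();h[:165]=0;h[212:]=0;h[:,:255]=0;h[:,300:]=0;r=brass(c,h,.053)
m=np.mean([q[1] for q in r[:4]],0);print(m);plan([*m,.02],-11.2)
E
```

```text
time: 16.13
ee_pos: [0.5833, -0.3076, 0.1513]
eef_rot: [[0.191, 0.982, -0.002], [0.982, -0.191, 0.001], [0.001, -0.002, -1.0]]
force: [-0.3, 0.2, 0.0]
opening: 0.572
gripper_force: 0.0
[269.5 184.4] [ 0.5734 -0.292 ] 48
[295.8 184.4] [ 0.5972 -0.2966] 41
[270.2 208.7] [ 0.5694 -0.315 ] 38
[295.7 208.7] [ 0.5928 -0.3195] 38
[ 0.5832   -0.305775]
t=16.2 yaw -11.0 turn -0.2 q7 0.08  N=4: 0.0004 -0.0001 0.0329 0 0 0.0008  tilt -0.0017 0.0010
```

```bash
python3 -m creep '0.8 0.0015 0 0.033 0 0 0;0.8 0 0 0.033 0 0 0;0.8 0 0 0.033 0 0 0;0.8 0 0 0.02 0 0 0;0.8 0 0 0.01 0 0 0;0.8 0 0 0.002 0 0 0;0.8 0 0 0 0 0 0'
python3 - <<'E'
from h import *
_,a=shot("scene");_,w=shot("wrist")
a=cv2.resize(a[90:240,100:280],(480,400));w=w[120:420,130:430];w=cv2.resize(w,(320,400))
cv2.imwrite("pics/c1.png",np.hstack([a,w]))
E
```

```text
time: 16.77
ee_pos: [0.5845, -0.3063, 0.0215]
eef_rot: [[0.191, 0.982, -0.0], [0.982, -0.191, 0.0], [0.0, -0.0, -1.0]]
force: [-0.2, 0.6, 0.3]
opening: 0.799
gripper_force: 0.0
```

View pics/c1.png

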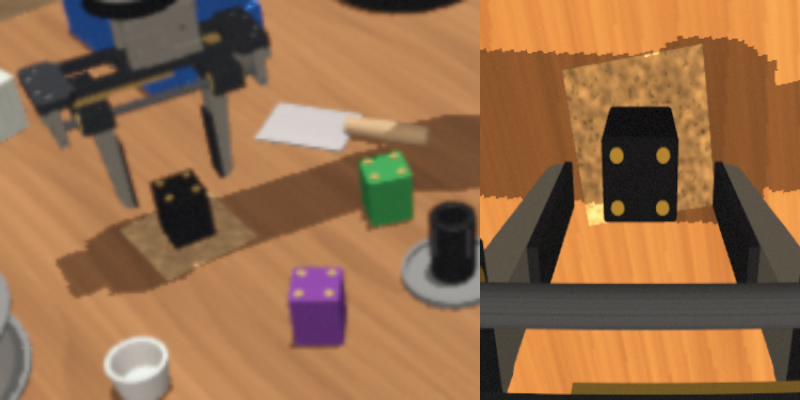

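Run:
```python
from h import *
b=cam("scene");c=cam("wrist");s=arm.sense();p=s['ee_pos'];y=s['eef_rot'][:,1];print(p)
f=lambda q:((project(b,q)-[100,90])/.375).round(0)
for d in (-.037,.037): print("tip zoom px",f(p+y*d),"wrist",project(c,p+y*d).round())
print("block top",f([.583,-.306,.053]),"bottom",f([.583,-.306,.003]))
print(project(c,[.583,-.306,.053]))
```

```text
[ 0.58560499 -0.30684244  0.02333313]
tip zoom px [220. 200.] wrist [226. 237.]
tip zoom px [140. 227.] wrist [340. 237.]
block top [177. 185.] bottom [188. 230.]
[278.60995935 255.96683325]
```

The scene view shows the open fingertips about 25 mm higher than the TCP, because the fingers retract on opening. The earlier grips were therefore only on the parts' top edges, so I grip lower.

```bash
python3 -m creep '0.65 0 0 0.005 0 0 0;0.65 0 0 0.005 0 0 0;0.65 0 0 0.003 0 0 0;0.65 0 0 0 0 0 0' 20
python3 - <<'E'
from h import *
_,a=shot("scene");_,w=shot("wrist")
a=cv2.resize(a[90:240,100:280],(480,400));w=w[120:420,130:430];w=cv2.resize(w,(320,400))
cv2.imwrite("pics/c2.png",np.hstack([a,w]))
E
```

```text
time: 17.2
ee_pos: [0.5838, -0.3063, 0.0082]
eef_rot: [[0.191, 0.982, -0.001], [0.982, -0.191, 0.0], [0.0, -0.001, -1.0]]
force: [0.0, 0.6, -0.5]
opening: 0.651
gripper_force: 0.0
```

View pics/c2.png

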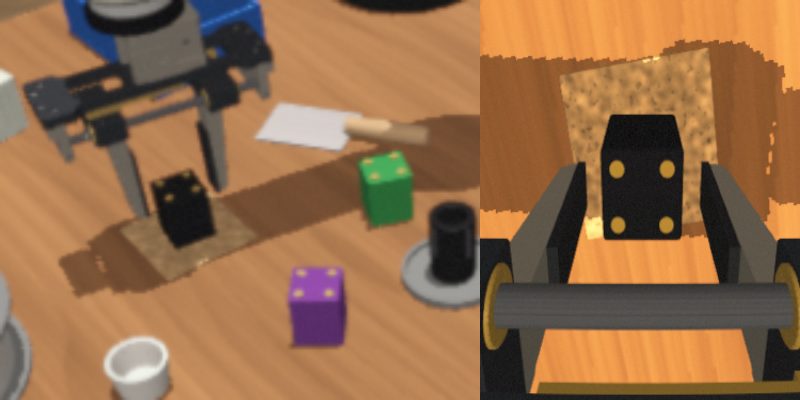

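Tips now at (142,215) and (218,190) in the zoom, again about 22 mm above the stated TCP, so they really sit about 25 mm behind it at any opening. I go lower under force watch and grip.

```bash
python3 -m creep '0.65 0 0 0.003 0 0 0;0.65 0 0 0.003 0 0 0;0.65 0 0 0 0 0 0'; python3 -m creep '0.65 0 0 0.002 0 0 0;0.35 0 0 0 0 0 0;0.35 0 0 0 0 0 0;0.35 0 0 0 0 0 0;0.35 0 0 0 0 0 0;0.35 0 0 0 0 0 0;0.35 0 0 0 0 0 0' 20
python3 - <<'E'
from h import *
_,a=shot("scene");_,w=shot("wrist")
a=cv2.resize(a[90:240,100:280],(480,400));w=w[120:420,130:430];w=cv2.resize(w,(320,400))
cv2.imwrite("pics/c3.png",np.hstack([a,w]))
E
```

```text
time: 17.55
ee_pos: [0.5839, -0.3063, 0.0021]
eef_rot: [[0.191, 0.982, -0.001], [0.982, -0.191, 0.0], [0.0, -0.001, -1.0]]
force: [-0.5, 0.2, -0.4]
opening: 0.648
gripper_force: 0.0
time: 18.13
ee_pos: [0.5843, -0.3065, 0.0008]
eef_rot: [[0.191, 0.982, 0.0], [0.982, -0.191, -0.0], [-0.0, 0.0, -1.0]]
force: [0.6, 0.5, -0.6]
opening: 0.433
gripper_force: 20.0
```

View pics/c3.png

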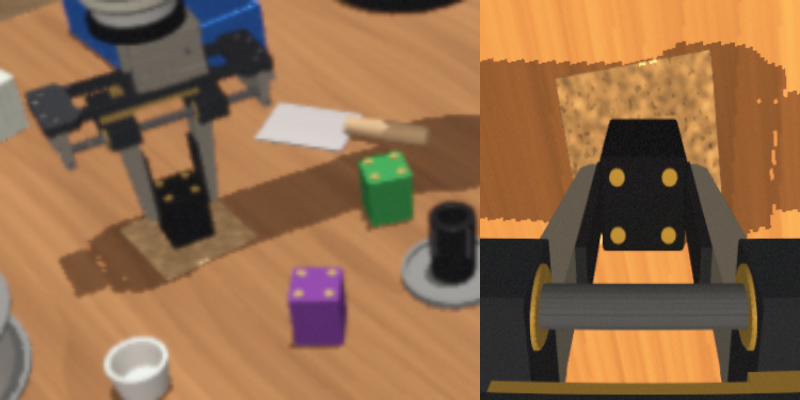

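The block is now gripped deep, with tips at about half its height (24 mm overlap), and opening 0.433 matches its 40 mm width. Next I carry it to the square tray.

```bash
python3 -m creep '0.35 0 0 -0.015 0 0 0;0.35 0 0 -0.03 0 0 0;0.35 0 0 -0.033 0 0 0;0.35 0 0 -0.033 0 0 0;0.35 0 0 -0.015 0 0 0;0.35 0 0 0 0 0 0'
python3 -c "
from h import *
plan([.5647,.2887,.127],16)"
```

```text
time: 18.73
ee_pos: [0.5874, -0.3076, 0.1329]
eef_rot: [[0.191, 0.982, 0.008], [0.982, -0.191, -0.004], [-0.003, 0.009, -1.0]]
force: [1.0, 0.2, -0.8]
opening: 0.436
gripper_force: 20.0
t=18.7 yaw -11.0 turn 27.0 q7 0.06  N=18: 0.0335 -0.0003 0.0002 0 0 -0.0262  tilt 0.0082 -0.0042
```

```bash
python3 -m creep '0.35 0.0335 0 0 0 0 -0.0262;0.35 0.0335 0 0 0 0 -0.0262;0.35 0.0335 0 0 0 0 -0.0262;0.35 0.0335 0 0 0 0 -0.0262;0.35 0.0335 0 0 0 0 -0.0262;0.35 0.0335 0 0 0 0 -0.0262;0.35 0.0335 0 0 0 0 -0.0262;0.35 0.0335 0 0 0 0 -0.0262;0.35 0.0335 0 0 0 0 -0.0262;0.35 0.0335 0 0 0 0 -0.0262;0.35 0.0335 0 0 0 0 -0.0262;0.35 0.0335 0 0 0 0 -0.0262;0.35 0.0335 0 0 0 0 -0.0262;0.35 0.0335 0 0 0 0 -0.0262;0.35 0.0335 0 0 0 0 -0.0262;0.35 0.0335 0 0 0 0 -0.0262;0.35 0.0335 0 0 0 0 -0.0262;0.35 0.0335 0 0 0 0 -0.0262;0.35 0 0 0 0 0 0;0.35 0 0 0 0 0 0'
python3 -m creep '0.35 0 0 0 0 0 0;0.35 0 0 0 0 0 0' >/dev/null
python3 - <<'E'
from h import *
c,im=shot("wrist","w9");s=arm.sense();print(s['ee_pos'],s['opening'])
h=im.copy();h[:200]=0;h[310:]=0;h[:,:235]=0;h[:,330:]=0;r=brass(c,h,s['ee_pos'][2]+.052)
print(np.mean([q[1] for q in r[:4]],0))
# tray: grey mask, wrist
hv=cv2.cvtColor(im,cv2.COLOR_BGR2HSV);m=((hv[...,1]<60)&(hv[...,2]>60)).astype(np.uint8)
x,y=project(c,[.5647,.2887,.003]).astype(int);print(x,y);w=75
r=np.zeros_like(m);r[max(0,y-w):y+w,x-w:x+w]=1;m&=r;m[230:]=0
cs,_=cv2.findContours(cv2.morphologyEx(m,cv2.MORPH_OPEN,np.ones((3,3),np.uint8)),0,1);k=max(cs,key=cv2.contourArea)
print(cv2.boundingRect(k),plane(c,cv2.boxPoints(cv2.minAreaRect(k)),.009).round(4))
plan([.5647,.2885,.003],16)
E
```

```text
time: 20.4
ee_pos: [0.5641, 0.2932, 0.126]
eef_rot: [[-0.28, 0.96, -0.002], [0.96, 0.28, 0.0], [0.001, -0.002, -1.0]]
force: [0.1, -0.8, -1.0]
opening: 0.435
gripper_force: 20.0
[0.56676613 0.28855197 0.12629342] 0.4316147997199846
[258.1 252.7] [0.5513 0.2974] 161
[307.4 252.7] [0.5743 0.304 ] 159
[259.2 296.1] [0.5579 0.2743] 146
[306.3 296. ] [0.5809 0.2809] 141
[0.5661  0.28915]
281 191
(237, 147, 88, 83) [[0.5118 0.3203]
 [0.5911 0.343 ]
 [0.6166 0.2643]
 [0.5315 0.2399]]
t=20.6 yaw 15.9 turn 0.1 q7 -0.52  N=4: 0.0002 -0.0005 0.0308 0 0 -0.0007  tilt -0.0004 -0.0014
```

```bash
python3 -m creep '0.35 0 -0.001 0.033 0 0 0;0.35 0 0 0.033 0 0 0;0.35 0 0 0.03 0 0 0;0.35 0 0 0.015 0 0 0;0.35 0 0 0.006 0 0 0;0.35 0 0 0.003 0 0 0;0.35 0 0 0.002 0 0 0;0.35 0 0 0 0 0 0;0.35 0 0 0 0 0 0'
```

```text
time: 21.37
ee_pos: [0.5662, 0.291, 0.0063]
eef_rot: [[-0.276, 0.961, 0.002], [0.961, 0.276, 0.001], [0.0, 0.002, -1.0]]
force: [-0.1, 0.4, -0.6]
opening: 0.434
gripper_force: 20.0
```

```bash
python3 -m creep '0.35 -0.001 -0.001 0.002 0 0 0;0.35 0 0 0.0015 0 0 0;0.35 0 0 0.001 0 0 0;0.35 0 0 0 0 0 0;0.35 0 0 0 0 0 0'
```

```text
time: 21.78
ee_pos: [0.565, 0.2892, 0.0018]
eef_rot: [[-0.276, 0.961, 0.001], [0.961, 0.276, -0.0], [-0.001, 0.001, -1.0]]
force: [-1.8, -2.7, 8.3]
opening: 0.437
gripper_force: 20.0
```

```bash
python3 -m creep '0.5 0 0 0 0 0 0;0.6 0 0 0 0 0 0;0.65 0 0 0 0 0 0;0.65 0 0 0 0 0 0;0.65 0 0 -0.02 0 0 0;0.65 0 0 -0.033 0 0 0;0.65 0 0 -0.033 0 0 0;0.65 0 0 -0.033 0 0 0;0.65 0 0 -0.02 0 0 0;0.65 0 0 0 0 0 0'
python3 - <<'E'
from h import *
c,im=shot("wrist","w10");h=im.copy();h[:140]=0;h[260:]=0;h[:,:230]=0;h[:,340:]=0;r=brass(c,h,.053)
print(np.mean([q[1] for q in r[:4]],0))
plan([.4445,.149,.15])
E
```

```text
time: 22.62
ee_pos: [0.5671, 0.2912, 0.1445]
eef_rot: [[-0.276, 0.961, 0.008], [0.961, 0.276, 0.004], [0.002, 0.008, -1.0]]
force: [0.1, -0.3, -0.3]
opening: 0.648
gripper_force: 0.0
[265.6 189.2] [0.5494 0.2974] 51
[292.4 189.3] [0.5727 0.304 ] 48
[292.1 214.6] [0.5793 0.2809] 47
[266.  214.9] [0.5562 0.274 ] 47
[0.5644   0.289075]
t=22.7 yaw 16.0 turn 0.0 q7 -0.51  N=6: -0.0170 -0.0259 -0.0015 0 0 -0.0000  tilt 0.0044 0.0020
```

The square block is down at (0.5644, 0.2891), on the tray centre. Now the hex spacer.

```bash
python3 -m creep '0.65 -0.017 -0.0259 0 0 0 0;0.65 -0.017 -0.0259 0 0 0 0;0.65 -0.017 -0.0259 0 0 0 0;0.65 -0.017 -0.0259 0 0 0 0;0.65 -0.017 -0.0259 0 0 0 0;0.65 -0.017 -0.0259 0 0 0 0;0.65 0 0 0 0 0 0;0.65 0 0 0 0 0 0;0.65 0 0 0 0 0 0'
python3 - <<'E'
from h import *
c,im=shot("wrist","w11");h=im.copy();h[:130]=0;h[270:]=0;h[:,:220]=0;h[:,350:]=0;r=brass(c,h,.048)
p=max(r,key=lambda q:q[2])[0]
g=cv2.cvtColor(im,cv2.COLOR_BGR2GRAY);x,y=p.astype(int)
print("levels",g[y-30:y+32:4,x+8])
cv2.imwrite("pics/hex.png",cv2.resize(im[120:270,200:370],(680,600),interpolation=cv2.INTER_CUBIC))
E
```

```text
time: 23.42
ee_pos: [0.4435, 0.1486, 0.1388]
eef_rot: [[-0.276, 0.961, -0.0], [0.961, 0.276, 0.0], [0.001, -0.0, -1.0]]
force: [0.6, 0.4, -0.5]
opening: 0.648
gripper_force: 0.0
[282.9 201. ] [0.4432 0.1483] 48
levels [ 98  14  16  27  28  19  22  27  26  24  15  18  53 101 103  91]
```

View pics/hex.png

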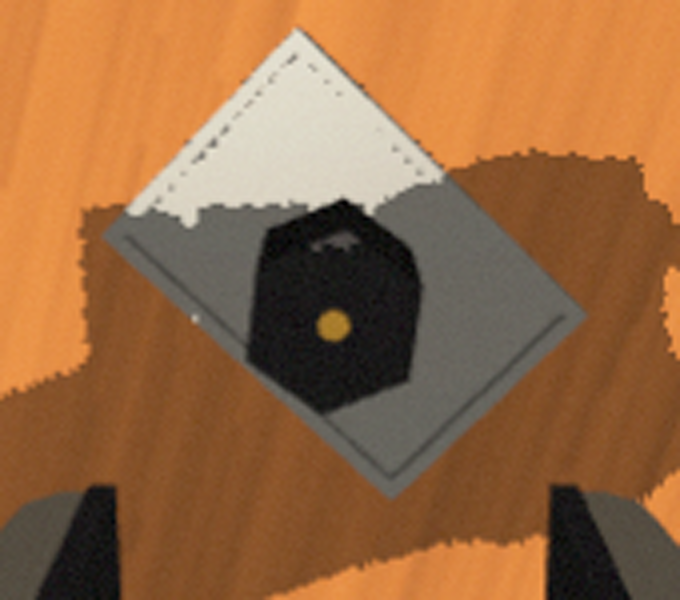

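The hex spacer's corners are at (247,358), (320,412), (408,380) and (421,288) in the zoom. The oblong tray's corners are at (297,30), (585,317), (392,497) and (105,237).

Run:
```python
from h import *
c=cam("wrist");f=lambda P,z:plane(c,np.array(P)/4+[200,120],z)
t=f([(297,30),(585,317),(392,497),(105,237)],.009);d=np.diff(t,axis=0);a=lambda v:np.degrees(np.arctan2(v[1],v[0]))%180
print("tray",t.mean(0).round(4),np.linalg.norm(d,axis=1).round(4),[round(a(v),1) for v in d])
h=f([(247,358),(320,412),(408,380),(421,288)],.048);d=np.diff(h,axis=0);print(np.linalg.norm(d,axis=1).round(4),[round((a(v)+90)%60,1) for v in d],(h[0]+h[3])/2)
e=f([(260,270),(247,358)],.048);print("normal",(a(e[1]-e[0])+90)%60)
plan([.4437,.1485,.0],8);plan([.4437,.1485,0.],7)
b=cam("top");print(tri(c,[282.9,201],b,[196.1,235.9]))
```

```text
tray [0.4466 0.152 ] [0.1032 0.0701 0.1023] [np.float64(151.8), np.float64(61.6), np.float64(152.2)]
[0.0212 0.0217 0.0219] [np.float64(8.1), np.float64(7.1), np.float64(9.4)] [0.44373375 0.149142  ]
normal 7.097688698895809
t=23.5 yaw 16.0 turn -8.0 q7 -0.32  N=5: -0.0001 -0.0000 0.0278 0 0 0.0281  tilt -0.0002 0.0008
t=23.5 yaw 16.0 turn -9.0 q7 -0.32  N=5: -0.0001 -0.0000 0.0278 0 0 0.0316  tilt -0.0002 0.0008
(array([0.44384903, 0.14922968, 0.04943241]), np.float64(0.001106911509826155))
```

```bash
python3 -m creep '0.65 0 0.0005 0.033 0 0 0.028;0.65 0 0 0.033 0 0 0.028;0.65 0 0 0.033 0 0 0.028;0.65 0 0 0.02 0 0 0.028;0.65 0 0 0.01 0 0 0.028;0.65 0 0 0.006 0 0 0;0.65 0 0 0.003 0 0 0;0.65 0 0 0 0 0 0;0.65 0 0 0 0 0 0'; python3 -m creep '0.65 0 0 0.002 0 0 0;0.35 0 0 0 0 0 0;0.35 0 0 0 0 0 0;0.35 0 0 0 0 0 0;0.35 0 0 0 0 0 0;0.35 0 0 0 0 0 0;0.35 0 0 0 0 0 0;0.35 0 0 0 0 0 0' 20
```

```text
time: 24.22
ee_pos: [0.4443, 0.1491, 0.0017]
eef_rot: [[-0.14, 0.99, 0.001], [0.99, 0.14, 0.001], [0.0, 0.001, -1.0]]
force: [-0.4, 0.7, 0.5]
opening: 0.642
gripper_force: 0.0
time: 24.88
ee_pos: [0.444, 0.1484, -0.0004]
eef_rot: [[-0.139, 0.99, 0.001], [0.99, 0.139, -0.0], [-0.0, 0.0, -1.0]]
force: [-0.1, -1.2, 5.0]
opening: 0.411
gripper_force: 20.0
```

```bash
python3 -m creep '0.3 0 0 -0.015 0 0 0;0.3 0 0 -0.03 0 0 0;0.3 0 0 -0.033 0 0 0;0.3 0 0 -0.033 0 0 0;0.3 0 0 -0.015 0 0 0;0.3 0 0 0 0 0 0;0.3 0 0 0 0 0 0'
python3 -c "
from h import *
plan([.584,-.306,.127],-11)"
```

```text
time: 25.47
ee_pos: [0.444, 0.1482, 0.1255]
eef_rot: [[-0.139, 0.99, 0.002], [0.99, 0.139, -0.0], [-0.0, 0.001, -1.0]]
force: [-0.1, -0.5, -0.3]
opening: 0.409
gripper_force: 20.0
t=25.5 yaw 8.0 turn -19.0 q7 -0.47  N=14: -0.0324 0.0105 -0.0001 0 0 0.0236  tilt 0.0015 -0.0001
```

```bash
python3 -m creep '0.3 -0.0324 0.0105 0 0 0 0.0236;0.3 -0.0324 0.0105 0 0 0 0.0236;0.3 -0.0324 0.0105 0 0 0 0.0236;0.3 -0.0324 0.0105 0 0 0 0.0236;0.3 -0.0324 0.0105 0 0 0 0.0236;0.3 -0.0324 0.0105 0 0 0 0.0236;0.3 -0.0324 0.0105 0 0 0 0.0236;0.3 -0.0324 0.0105 0 0 0 0.0236;0.3 -0.0324 0.0105 0 0 0 0.0236;0.3 -0.0324 0.0105 0 0 0 0.0236;0.3 -0.0324 0.0105 0 0 0 0.0236;0.3 -0.0324 0.0105 0 0 0 0.0236;0.3 -0.0324 0.0105 0 0 0 0.0236;0.3 -0.0324 0.0105 0 0 0 0.0236;0.3 0 0 0 0 0 0;0.3 0 0 0 0 0 0;0.3 0 0 0 0 0 0'; python3 -c "
from h import *
plan([.584,-.306,.003],-11)"
python3 -m creep '0.3 0 0 0.033 0 0 0;0.3 0 0 0.033 0 0 0;0.3 0 0 0.03 0 0 0;0.3 0 0 0.012 0 0 0;0.3 0 0 0.006 0 0 0;0.3 0 0 0.003 0 0 0;0.3 0 0 0 0 0 0;0.3 0 0 0 0 0 0;0.3 0 0 0 0 0 0'
```

```text
time: 26.88
ee_pos: [0.5827, -0.3036, 0.1229]
eef_rot: [[0.189, 0.982, -0.003], [0.982, -0.189, 0.002], [0.002, -0.004, -1.0]]
force: [-0.5, 0.3, -1.0]
opening: 0.41
gripper_force: 20.0
t=26.9 yaw -10.9 turn -0.1 q7 0.08  N=4: -0.0006 0.0005 0.0300 0 0 0.0005  tilt -0.0032 0.0024
time: 27.63
ee_pos: [0.585, -0.3056, 0.0101]
eef_rot: [[0.19, 0.982, 0.003], [0.982, -0.19, -0.001], [-0.001, 0.003, -1.0]]
force: [0.4, -0.2, -0.1]
opening: 0.414
gripper_force: 20.0
```

```bash
python3 -m creep '0.3 0 0 0.004 0 0 0;0.3 0 0 0.003 0 0 0;0.3 0 0 0.002 0 0 0;0.3 0 0 0 0 0 0;0.3 0 0 0 0 0 0'
```

```text
time: 28.05
ee_pos: [0.5835, -0.3051, -0.001]
eef_rot: [[0.19, 0.982, -0.0], [0.982, -0.19, 0.0], [0.0, -0.0, -1.0]]
force: [0.3, -0.2, -0.2]
opening: 0.412
gripper_force: 20.0
```

```bash
python3 -m creep '0.3 0 0 0.0015 0 0 0;0.3 0 0 0 0 0 0;0.5 0 0 0 0 0 0;0.6 0 0 0 0 0 0;0.65 0 0 0 0 0 0;0.65 0 0 0 0 0 0;0.65 0 0 -0.02 0 0 0;0.65 0 0 -0.033 0 0 0;0.65 0 0 -0.033 0 0 0;0.65 0 0 -0.033 0 0 0;0.65 0 0 -0.02 0 0 0;0.65 0 0 0 0 0 0;0.65 0 0 0 0 0 0'
sed -i 's/def plan(p,yaw=None,/def plan(p,yaw=None,turn=None,/; s/^    D=np.array(p)/    dy=dy if turn is None else turn\n    D=np.array(p)/' h.py
python3 - <<'E'
from h import *
c,im=shot("wrist","w12");h=im.copy();h[:140]=0;h[250:]=0;h[:,:230]=0;h[:,330:]=0;brass(c,h,.048)
plan([.6742,-.018,.15],turn=118)
E
```

```text
time: 29.13
ee_pos: [0.5844, -0.3055, 0.138]
eef_rot: [[0.19, 0.982, 0.002], [0.982, -0.19, -0.001], [-0.001, 0.002, -1.0]]
force: [-0.5, -0.4, -0.3]
opening: 0.645
gripper_force: 0.0
[282.  200.4] [ 0.5837 -0.3051] 47
[266.9 225.7] [ 0.5653 -0.3263] 511
t=29.2 yaw -10.9 turn 118.0 q7 0.08  N=19: 0.0088 0.0169 -0.0007 0 0 -0.1084  tilt -0.0006 -0.0000
```

```bash
python3 -m creep '0.65 0.0088 0.0169 -0.001 0 0 -0.1084;0.65 0.0088 0.0169 -0.001 0 0 -0.1084;0.65 0.0088 0.0169 -0.001 0 0 -0.1084;0.65 0.0088 0.0169 -0.001 0 0 -0.1084;0.65 0.0088 0.0169 -0.001 0 0 -0.1084;0.65 0.0088 0.0169 -0.001 0 0 -0.1084;0.65 0.0088 0.0169 -0.001 0 0 -0.1084;0.65 0.0088 0.0169 -0.001 0 0 -0.1084;0.65 0.0088 0.0169 -0.001 0 0 -0.1084;0.65 0.0088 0.0169 -0.001 0 0 -0.1084;0.65 0.0088 0.0169 -0.001 0 0 -0.1084;0.65 0.0088 0.0169 -0.001 0 0 -0.1084;0.65 0.0088 0.0169 0 0 0 -0.1084;0.65 0.0088 0.0169 0 0 0 -0.1084;0.65 0.0088 0.0169 0 0 0 -0.1084;0.65 0.0088 0.0169 0 0 0 -0.1084;0.65 0.0088 0.0169 0 0 0 -0.1084;0.65 0.0088 0.0169 0 0 0 -0.1084;0.65 0.0088 0.0169 0 0 0 -0.1084;0.65 0 0 0 0 0 0'
python3 -m creep '0.65 0 0 0 0 0 0;0.65 0 0 0 0 0 0;0.65 0 0 0 0 0 0' >/dev/null
python3 - <<'E'
from h import *
c,im=shot("wrist","w13");s=arm.sense();print(s['ee_pos'])
h=im.copy();h[:100]=0;h[280:]=0;h[:,:200]=0;h[:,370:]=0;r=brass(c,h,.045)
r=[q for q in r if 25<q[2]<80]
if len(r)==2:
    d=r[0][1]-r[1][1];m=(r[0][1]+r[1][1])/2;y=np.degrees(np.arctan2(d[1],d[0]));print(m,"len",np.linalg.norm(d),"yaw",y%180);plan([*m,0],y+90)
    print(tri(c,(r[0][0]+r[1][0])/2,cam("top"),[277.35,130.3]))
hv=cv2.cvtColor(im,cv2.COLOR_BGR2HSV);k=((hv[...,1]<70)).astype(np.uint8);k[245:]=0
k=cv2.morphologyEx(k,cv2.MORPH_OPEN,np.ones((3,3),np.uint8));cs,_=cv2.findContours(k,0,1)
for q in cs:
    if cv2.contourArea(q)>2500:
        q=cv2.approxPolyDP(cv2.convexHull(q),4,True)[:,0];print(q.tolist());print(plane(c,q,.009).round(4).tolist())
E
```

```text
time: 30.85
ee_pos: [0.6714, -0.013, 0.1467]
eef_rot: [[-0.953, -0.302, -0.005], [-0.302, 0.953, 0.003], [0.004, 0.004, -1.0]]
force: [-0.3, 0.5, 0.3]
opening: 0.651
gripper_force: 0.0
[ 0.67504177 -0.01930545  0.14812155]
[284.8 178.4] [ 0.6562 -0.0235] 46
[285.1 215.8] [ 0.6909 -0.0125] 42
[ 0.67355 -0.018  ] len 0.03640178567048596 yaw 17.588765126821386
t=31.1 yaw 106.9 turn 0.7 q7 1.45  N=5: 0.0002 0.0003 0.0296 0 0 -0.0026  tilt -0.0004 -0.0005
(array([ 0.6724667 , -0.01815109,  0.04949359]), np.float64(0.0007810548561106591))
[[0, 177], [52, 196], [77, 221], [88, 244], [0, 244]]
[[0.7497, -0.3148], [0.754, -0.2561], [0.7744, -0.2258], [0.7981, -0.2104], [0.8295, -0.3105]]
[[280, 137], [324, 160], [325, 207], [287, 230], [244, 210], [241, 175], [244, 161]]
[[0.6239, -0.0383], [0.6329, 0.0116], [0.6801, 0.0288], [0.7167, -0.0023], [0.7085, -0.0529], [0.6728, -0.0658], [0.6578, -0.0666]]
[[559, 0], [559, 33], [504, 83], [459, 30], [487, 0]]
[[0.4229, 0.1757], [0.4489, 0.1892], [0.5082, 0.157], [0.4785, 0.0941], [0.4462, 0.109]]
```

```bash
python3 -m creep '0.55 0.001 0.001 0.033 0 0 -0.013;0.55 0 0 0.033 0 0 0;0.55 0 0 0.033 0 0 0;0.55 0 0 0.025 0 0 0;0.55 0 0 0.012 0 0 0;0.55 0 0 0.006 0 0 0;0.55 0 0 0.004 0 0 0;0.55 0 0 0 0 0 0;0.55 0 0 0 0 0 0'; python3 -m creep '0.55 0 0 0.003 0 0 0;0.2 0 0 0 0 0 0;0.2 0 0 0 0 0 0;0.2 0 0 0 0 0 0;0.2 0 0 0 0 0 0;0.2 0 0 0 0 0 0;0.2 0 0 0 0 0 0;0.2 0 0 0 0 0 0' 20
```

```text
time: 31.9
ee_pos: [0.6745, -0.0169, 0.0043]
eef_rot: [[-0.952, -0.305, 0.002], [-0.305, 0.952, 0.0], [-0.002, -0.001, -1.0]]
force: [0.3, 1.2, -0.2]
opening: 0.552
gripper_force: 0.0
time: 32.57
ee_pos: [0.6735, -0.0171, 0.0001]
eef_rot: [[-0.952, -0.306, 0.0], [-0.306, 0.952, -0.0], [-0.0, -0.0, -1.0]]
force: [-1.8, -0.4, 2.5]
opening: 0.299
gripper_force: 20.0
```

Opening 0.299 is 27.5 mm, which matches the oblong's width. I lift and carry it to the oblong tray (centre 0.4466, 0.1515).

```bash
python3 -m creep '0.2 0 0 -0.015 0 0 0;0.2 0 0 -0.03 0 0 0;0.2 0 0 -0.033 0 0 0;0.2 0 0 -0.033 0 0 0;0.2 0 0 -0.015 0 0 0;0.2 0 0 0 0 0 0;0.2 0 0 0 0 0 0'
python3 -c "
from h import *
plan([.4466,.1515,.127],turn=-45.3)"
```

```text
time: 33.15
ee_pos: [0.6733, -0.0172, 0.1261]
eef_rot: [[-0.952, -0.306, 0.001], [-0.306, 0.952, -0.001], [-0.001, -0.001, -1.0]]
force: [0.4, 0.4, -0.5]
opening: 0.3
gripper_force: 20.0
t=33.1 yaw 107.8 turn -45.3 q7 1.45  N=9: 0.0266 0.0182 -0.0001 0 0 0.0878  tilt 0.0007 -0.0006
```

```bash
python3 -m creep '0.2 0.0266 0.0182 0 0 0 0.0885;0.2 0.0266 0.0182 0 0 0 0.0885;0.2 0.0266 0.0182 0 0 0 0.0885;0.2 0.0266 0.0182 0 0 0 0.0885;0.2 0.0266 0.0182 0 0 0 0.0885;0.2 0.0266 0.0182 0 0 0 0.0885;0.2 0.0266 0.0182 0 0 0 0.0885;0.2 0.0266 0.0182 0 0 0 0.0885;0.2 0.0266 0.0182 0 0 0 0.0885;0.2 0 0 0 0 0 0;0.2 0 0 0 0 0 0;0.2 0 0 0 0 0 0;0.2 0 0 0 0 0 0'
python3 - <<'E'
from h import *
c,im=shot("wrist","w14");s=arm.sense();print(s['ee_pos'])
h=im.copy();h[:200]=0;h[320:]=0;h[:,:235]=0;h[:,330:]=0;r=brass(c,h,s['ee_pos'][2]+.045)
if len(r)>=2: print("held",(r[0][1]+r[1][1])/2)
hv=cv2.cvtColor(im,cv2.COLOR_BGR2HSV);k=((hv[...,1]<70)&(hv[...,2]>50)).astype(np.uint8);k[235:]=0
k=cv2.morphologyEx(k,cv2.MORPH_OPEN,np.ones((3,3),np.uint8));cs,_=cv2.findContours(k,0,1)
for q in cs:
    if cv2.contourArea(q)>2500:
        q=cv2.approxPolyDP(cv2.convexHull(q),4,True)[:,0];print(q.tolist());print(plane(c,q,.009).round(4).tolist())
plan([.4466,.1515,.005],62)
E
```

```text
time: 34.23
ee_pos: [0.4473, 0.1511, 0.1248]
eef_rot: [[-0.884, 0.468, -0.002], [0.468, 0.884, -0.0], [0.001, -0.001, -1.0]]
force: [0.4, -0.3, -1.7]
opening: 0.302
gripper_force: 20.0
[0.4475298  0.15112804 0.12498789]
[282.8 237.8] [0.4313 0.1592] 148
[283.  300.6] [0.4632 0.1426] 126
held [0.44725 0.1509 ]
[[509, 232], [405, 234], [399, 225], [465, 173]]
[[0.5912, 0.3395], [0.5418, 0.2419], [0.5298, 0.2401], [0.5105, 0.3183]]
[[320, 139], [317, 234], [249, 234], [246, 140]]
[[0.4156, 0.2067], [0.4996, 0.1622], [0.4674, 0.101], [0.384, 0.1447]]
t=34.3 yaw 62.1 turn -0.1 q7 0.39  N=4: 0.0002 0.0000 0.0300 0 0 0.0003  tilt -0.0014 -0.0003
```

```bash
python3 -m creep '0.2 0.001 0 0.033 0 0 0;0.2 0 0 0.033 0 0 0;0.2 0 0 0.03 0 0 0;0.2 0 0 0.014 0 0 0;0.2 0 0 0.006 0 0 0;0.2 0 0 0.003 0 0 0;0.2 0 0 0 0 0 0;0.2 0 0 0 0 0 0;0.2 0 0 0 0 0 0'
```

```text
time: 35.03
ee_pos: [0.4474, 0.1531, 0.0078]
eef_rot: [[-0.884, 0.467, 0.002], [0.467, 0.884, 0.0], [-0.002, 0.001, -1.0]]
force: [-0.4, -0.6, -0.8]
opening: 0.3
gripper_force: 20.0
```

```bash
python3 -m creep '0.2 0 -0.001 0.003 0 0 0;0.2 0 0 0.002 0 0 0;0.2 0 0 0.001 0 0 0;0.2 0 0 0.0005 0 0 0;0.2 0 0 0 0 0 0;0.2 0 0 0 0 0 0'
```

```text
time: 35.53
ee_pos: [0.4461, 0.1518, 0.001]
eef_rot: [[-0.884, 0.467, 0.001], [0.467, 0.884, -0.001], [-0.001, -0.001, -1.0]]
force: [-1.6, -2.0, 8.3]
opening: 0.302
gripper_force: 20.0
```

```bash
python3 -m creep '0.35 0 0 0 0 0 0;0.5 0 0 0 0 0 0;0.55 0 0 0 0 0 0;0.6 0 0 0 0 0 0;0.65 0 0 -0.02 0 0 0;0.65 0 0 -0.033 0 0 0;0.65 0 0 -0.033 0 0 0;0.65 0 0 -0.033 0 0 0;0.65 0 0 -0.02 0 0 0;0.65 0 0 0 0 0 0;0.65 0 0 0 0 0 0'
python3 - <<'E'
from h import *
c,im=shot("wrist","w15");h=im.copy();h[:130]=0;h[270:]=0;h[:,:220]=0;h[:,350:]=0;r=brass(c,h,.045);print((r[0][1]+r[1][1])/2)
plan([.5837,-.3051,.14],49)
E
```

```text
time: 36.45
ee_pos: [0.4466, 0.1519, 0.14]
eef_rot: [[-0.884, 0.467, 0.002], [0.467, 0.884, -0.0], [-0.002, 0.001, -1.0]]
force: [-0.5, -0.4, -0.8]
opening: 0.651
gripper_force: 0.0
[282.  180.6] [0.43   0.1594] 61
[282.2 218.5] [0.462  0.1427] 46
[0.446   0.15105]
t=36.5 yaw 62.1 turn -13.1 q7 0.40  N=15: -0.0247 -0.0201 -0.0001 0 0 0.0153  tilt -0.0001 -0.0006
```

The oblong block stands at (0.446, 0.151), on the tray centre and aligned. Now I fetch the hex spacer.

```bash
python3 -m creep '0.65 -0.0247 -0.0201 0 0 0 0.0153;0.65 -0.0247 -0.0201 0 0 0 0.0153;0.65 -0.0247 -0.0201 0 0 0 0.0153;0.65 -0.0247 -0.0201 0 0 0 0.0153;0.65 -0.0247 -0.0201 0 0 0 0.0153;0.65 -0.0247 -0.0201 0 0 0 0.0153;0.65 -0.0247 -0.0201 0 0 0 0.0153;0.65 -0.0247 -0.0201 0 0 0 0.0153;0.65 -0.0247 -0.0201 0 0 0 0.0153;0.65 -0.0247 -0.0201 0 0 0 0.0153;0.65 -0.0247 -0.0201 0 0 0 0.0153;0.65 -0.0247 -0.0201 0 0 0 0.0153;0.65 -0.0247 -0.0201 0 0 0 0.0153;0.65 -0.0247 -0.0201 0 0 0 0.0153;0.65 -0.0247 -0.0201 0 0 0 0.0153;0.65 0 0 0 0 0 0;0.65 0 0 0 0 0 0;0.65 0 0 0 0 0 0'
python3 - <<'E'
from h import *
c,im=shot("wrist","w16");s=arm.sense();print(s['ee_pos'])
h=im.copy();h[:130]=0;h[270:]=0;h[:,:220]=0;h[:,350:]=0;r=brass(c,h,.048)
p=[q for q in r if 30<q[2]<80][0][1];plan([*p,0],49)
E
```

```text
time: 38.0
ee_pos: [0.5836, -0.3025, 0.1372]
eef_rot: [[-0.756, 0.655, -0.003], [0.655, 0.756, 0.002], [0.004, -0.0, -1.0]]
force: [0.1, 0.7, 0.4]
opening: 0.65
gripper_force: 0.0
[ 0.583925   -0.30188825  0.13777015]
[229.6 184.3] [ 0.5398 -0.3282] 37
[281.4 203.5] [ 0.5835 -0.3047] 44
t=38.0 yaw 49.1 turn -0.1 q7 1.02  N=5: 0.0031 -0.0098 0.0276 0 0 0.0005  tilt -0.0022 0.0019
```

```bash
python3 -m creep '0.65 -0.0015 -0.002 0.033 0 0 0;0.65 0 0 0.033 0 0 0;0.65 0 0 0.033 0 0 0;0.65 0 0 0.02 0 0 0;0.65 0 0 0.01 0 0 0;0.65 0 0 0.005 0 0 0;0.65 0 0 0.002 0 0 0;0.65 0 0 0 0 0 0;0.65 0 0 0 0 0 0'; python3 -m creep '0.65 0 0 0.001 0 0 0;0.3 0 0 0 0 0 0;0.3 0 0 0 0 0 0;0.3 0 0 0 0 0 0;0.3 0 0 0 0 0 0;0.3 0 0 0 0 0 0;0.3 0 0 0 0 0 0;0.3 0 0 0 0 0 0' 20
```

```text
time: 38.8
ee_pos: [0.5854, -0.3066, 0.0048]
eef_rot: [[-0.755, 0.656, 0.002], [0.656, 0.755, -0.001], [-0.002, 0.001, -1.0]]
force: [-0.5, 0.3, 0.4]
opening: 0.652
gripper_force: 0.0
time: 39.47
ee_pos: [0.5844, -0.3066, 0.0026]
eef_rot: [[-0.755, 0.656, 0.0], [0.656, 0.755, -0.0], [-0.0, -0.0, -1.0]]
force: [-0.6, -0.2, 2.5]
opening: 0.411
gripper_force: 20.0
```

```bash
python3 -m creep '0.3 0 0 -0.015 0 0 0;0.3 0 0 -0.03 0 0 0;0.3 0 0 -0.033 0 0 0;0.3 0 0 -0.033 0 0 0;0.3 0 0 -0.015 0 0 0;0.3 0 0 0 0 0 0;0.3 0 0 0 0 0 0'
python3 -c "
from h import *
plan([.6698,-.0203,.128])"
```

```text
time: 40.05
ee_pos: [0.5846, -0.3067, 0.1296]
eef_rot: [[-0.755, 0.656, 0.002], [0.656, 0.755, -0.001], [-0.002, 0.0, -1.0]]
force: [0.2, -0.2, -1.3]
opening: 0.411
gripper_force: 20.0
t=40.0 yaw 49.0 turn 0.0 q7 1.01  N=9: 0.0137 0.0302 0.0002 0 0 -0.0000  tilt 0.0016 -0.0013
```

```bash
python3 -m creep '0.3 0.0137 0.0302 0 0 0 0;0.3 0.0137 0.0302 0 0 0 0;0.3 0.0137 0.0302 0 0 0 0;0.3 0.0137 0.0302 0 0 0 0;0.3 0.0137 0.0302 0 0 0 0;0.3 0.0137 0.0302 0 0 0 0;0.3 0.0137 0.0302 0 0 0 0;0.3 0.0137 0.0302 0 0 0 0;0.3 0.0137 0.0302 0 0 0 0;0.3 0 0 0 0 0 0;0.3 0 0 0 0 0 0;0.3 0 0 0 0 0 0;0.3 0 0 0 0 0 0'
python3 - <<'E'
from h import *
c,im=shot("wrist","w17");s=arm.sense();print(s['ee_pos'])
h=im.copy();h[:200]=0;h[320:]=0;h[:,:235]=0;h[:,330:]=0;r=brass(c,h,s['ee_pos'][2]+.045)
hv=cv2.cvtColor(im,cv2.COLOR_BGR2HSV);k=((hv[...,1]<70)&(hv[...,2]>50)).astype(np.uint8);k[235:]=0
k=cv2.morphologyEx(k,cv2.MORPH_OPEN,np.ones((3,3),np.uint8));cs,_=cv2.findContours(k,0,1)
for q in cs:
    if cv2.contourArea(q)>2500:
        q=cv2.approxPolyDP(cv2.convexHull(q),4,True)[:,0];print(q.tolist());print(plane(c,q,.009).round(4).tolist())
plan([.6698,-.0203,.005])
E
```

```text
time: 41.13
ee_pos: [0.6686, -0.0226, 0.127]
eef_rot: [[-0.753, 0.657, -0.002], [0.657, 0.753, -0.001], [0.001, -0.002, -1.0]]
force: [-0.4, -0.8, -1.1]
opening: 0.414
gripper_force: 20.0
[ 0.66874899 -0.02271167  0.12740248]
[282.7 266.7] [ 0.6669 -0.0216] 146
[[331, 168], [327, 220], [314, 225], [245, 219], [242, 170], [283, 144]]
[[0.6791, 0.029], [0.7178, -0.0072], [0.7133, -0.0205], [0.6626, -0.0692], [0.624, -0.0374], [0.6313, 0.009]]
[[33, 25], [65, 22], [99, 46], [108, 67], [108, 89], [88, 117], [53, 120], [22, 96], [19, 39]]
[[0.4033, -0.0896], [0.4222, -0.0658], [0.4566, -0.0578], [0.4741, -0.065], [0.4868, -0.0794], [0.4907, -0.1129], [0.4694, -0.1408], [0.4348, -0.1462], [0.4016, -0.1086]]
t=41.2 yaw 48.9 turn 0.0 q7 0.55  N=4: 0.0002 0.0007 0.0306 0 0 -0.0000  tilt -0.0015 -0.0010
```

```bash
python3 -m creep '0.3 -0.001 0.0025 0.033 0 0 0;0.3 0 0 0.033 0 0 0;0.3 0 0 0.03 0 0 0;0.3 0 0 0.014 0 0 0;0.3 0 0 0.006 0 0 0;0.3 0 0 0.003 0 0 0;0.3 0 0 0 0 0 0;0.3 0 0 0 0 0 0;0.3 0 0 0 0 0 0'
```

```text
time: 41.93
ee_pos: [0.6731, -0.0192, 0.0111]
eef_rot: [[-0.755, 0.656, 0.003], [0.656, 0.755, -0.0], [-0.002, 0.002, -1.0]]
force: [0.1, 0.3, -0.2]
opening: 0.411
gripper_force: 20.0
```

```bash
python3 -m creep '0.3 0 -0.001 0.004 0 0 0;0.3 0 0 0.002 0 0 0;0.3 0 0 0.001 0 0 0;0.3 0 0 0.001 0 0 0;0.3 0 0 0 0 0 0;0.3 0 0 0 0 0 0'
```

```text
time: 42.43
ee_pos: [0.6711, -0.0202, 0.0026]
eef_rot: [[-0.755, 0.656, -0.0], [0.656, 0.755, -0.001], [-0.001, -0.001, -1.0]]
force: [-3.9, -0.8, 8.7]
opening: 0.409
gripper_force: 20.0
```

```bash
python3 -m creep '0.45 0 0 0 0 0 0;0.55 0 0 0 0 0 0;0.6 0 0 0 0 0 0;0.65 0 0 0 0 0 0;0.65 0 0 -0.02 0 0 0;0.65 0 0 -0.033 0 0 0;0.65 0 0 -0.033 0 0 0;0.65 0 0 -0.033 0 0 0;0.65 0 0 -0.02 0 0 0;0.65 0 0 0 0 0 0;0.65 0 0 0 0 0 0'
python3 - <<'E'
from h import *
c,im=shot("wrist","w18");h=im.copy();h[:130]=0;h[270:]=0;h[:,:220]=0;h[:,350:]=0;brass(c,h,.048)
plan([.35,-.35,.2])
E
```

```text
time: 43.35
ee_pos: [0.6717, -0.0199, 0.1413]
eef_rot: [[-0.755, 0.656, 0.002], [0.656, 0.755, -0.0], [-0.002, 0.001, -1.0]]
force: [-0.8, -0.2, -0.7]
opening: 0.651
gripper_force: 0.0
[281.9 197.9] [ 0.6693 -0.0193] 47
t=43.4 yaw 49.0 turn 0.0 q7 0.56  N=14: 0.0018 -0.0328 -0.0043 0 0 -0.0000  tilt -0.0007 -0.0004
```

The hex spacer stands at (0.669, −0.019), within 1.5 mm of the tray centre. I back the arm away for a final check.

```bash
python3 -m creep '0.65 0.0018 -0.0328 -0.0043 0 0 0;0.65 0.0018 -0.0328 -0.0043 0 0 0;0.65 0.0018 -0.0328 -0.0043 0 0 0;0.65 0.0018 -0.0328 -0.0043 0 0 0;0.65 0.0018 -0.0328 -0.0043 0 0 0;0.65 0.0018 -0.0328 -0.0043 0 0 0;0.65 0.0018 -0.0328 -0.0043 0 0 0;0.65 0.0018 -0.0328 -0.0043 0 0 0;0.65 0.0018 -0.0328 -0.0043 0 0 0;0.65 0.0018 -0.0328 -0.0043 0 0 0;0.65 0.0018 -0.0328 -0.0043 0 0 0;0.65 0.0018 -0.0328 -0.0043 0 0 0;0.65 0.0018 -0.0328 -0.0043 0 0 0;0.65 0.0018 -0.0328 -0.0043 0 0 0;0.65 0 0 0 0 0 0;0.65 0 0 0 0 0 0'
python3 - <<'E'
from h import *
_,a=shot("top");_,b=shot("scene")
cv2.imwrite("pics/fin.png",np.hstack([cv2.resize(a[90:300,100:400],(400,280)),cv2.resize(b[100:400,160:440],(400,428))[:280] if 0 else cv2.resize(b[120:400,160:440],(280,280))]))
E
```

```text
time: 44.73
ee_pos: [0.3488, -0.351, 0.199]
eef_rot: [[-0.752, 0.659, -0.002], [0.659, 0.752, 0.002], [0.003, 0.0, -1.0]]
force: [1.3, 0.2, 0.7]
opening: 0.654
gripper_force: 0.0
```

View pics/fin.png

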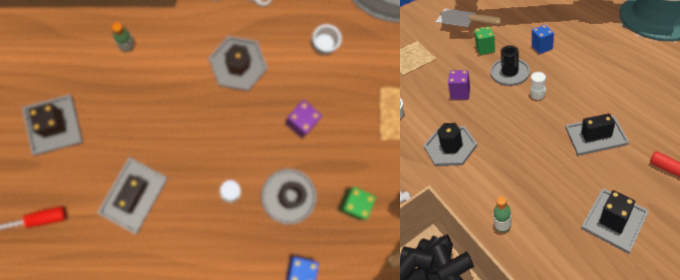

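All four parts stand upright in the middle of their own trays: sleeve (290,195), hex (238,60), square (48,122) and oblong (130,193) in the left half. The look-alikes are untouched and the mat is empty, so I hand in.

```bash
python3 -c "
from bench import arm
print(arm.finish_job())"
```

```text
the job is handed in; nothing more can be done
None
```

The job is handed in: the final pictures show all four parts upright in the middle of their own trays at about 45 s of the 138 s allowed, the mat empty and the look-alikes untouched; one grasp of the square block missed and was redone without moving it.

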